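Load the grill shelf's roll-out tray behind its brake

TASK

With the roll-out tray still pulled out, push its brake lever down so the tray is locked, then stand every grill press on the tray, plate down, with one long edge of its plate flush against the fence along the tray's far side. Once they are all in line, flick the brake lever back up, roll the tray fully home and push the lever down again to lock it there, with the presses still flush against the fence; leave the other things on the shelf where they are.

Things in the scene. Friction and masses are not known exactly. Their poses are not given: they have to be found in the camera images.
- press_a: One of three identical grill presses (two or three are present): a dark steel plate 44 mm (x) by 84 mm (y) by 8 mm thick, with an upright wooden grip rail on top, 12 mm (x) by 56 mm (y), from 8 to 36 mm above the underside. 0.15 to 0.3 kg. Origin: centre of the underside; y runs along the long edge, z up. The two ends and the two long edges are alike.
- press_b: One of three identical grill presses (two or three are present): a dark steel plate 44 mm (x) by 84 mm (y) by 8 mm thick, with an upright wooden grip rail on top, 12 mm (x) by 56 mm (y), from 8 to 36 mm above the underside. 0.15 to 0.3 kg. Origin: centre of the underside; y runs along the long edge, z up. The two ends and the two long edges are alike.
- press_c: One of three identical grill presses (two or three are present): a dark steel plate 44 mm (x) by 84 mm (y) by 8 mm thick, with an upright wooden grip rail on top, 12 mm (x) by 56 mm (y), from 8 to 36 mm above the underside. 0.15 to 0.3 kg. Origin: centre of the underside; y runs along the long edge, z up. The two ends and the two long edges are alike.
- tray_fence (a point): Roll-out aluminium tray, floor 30 mm above the worktop. This point is at floor level, in the middle of the inner face of the fence along the tray's far side; x points across the tray into the fence (also the direction in which the tray rolls home), y along the fence, z up. The fence is 336 mm long, 10 mm high, 6 mm thick. The clear floor runs from 2 to 102 mm in front of the fence face (towards -x) and 164 mm to either side along y; the front and side lips are 6 mm high.
- tray (a joint): Roll-out travel of the tray in m: 0 pulled fully out towards the robot, 0.11 fully home against its end stop. It rolls along the tray's x against about 5 N of friction and stays where left. It carries the brake. When the brake is on the tray holds against pushes of 20 N (give up to 5 mm); with it up the tray rolls away when something is pushed against the fence.
- tray_handle (a point): Outer (robot-side) face of the upright push plate at the middle of the tray's front: 80 mm wide along y, from 32 mm above the worktop (2 mm above tray floor) to 67 mm; this point is 50 mm above the worktop. 111 mm in front of the fence. Pushing it along the tray's x rolls the tray.
- brake (a joint): Brake lever in rad: 0 raised 26 degrees, 0.45 level, 0.48 down with its foot between two cross ridges (9 mm apart; one gap fits the home position), 0.43 with the foot on a ridge (it drops in as the tray gives up to 5 mm). Down: above 0.40, up: below 0.12. Stays where left; 3 N at the knob moves it, 8 to 13 N sets it. The knob travels 9 mm along tray +x going down: follow it or the tray may drag.
- brake_pivot (a point): Pivot of the brake lever, beside the +y end of the tray (205 mm from the tray's middle), 48 mm above the worktop; moves with the tray. Axes as the tray's. The lever swings about the tray's y; its arm points along the tray's +x.
- brake_knob (a point): Centre of the black round cross knob at the end of the lever, 85 mm from the pivot: a cylinder 20 mm across and 22 mm long, lying along the tray's y; the arm is 12 mm wide and 8 mm thick. With the lever level the knob's centre is 48 mm above the worktop, and there are 26 mm between it and the tray's side; the other side is open, so the knob can be pressed from above, or pinched by its two flat ends and lifted along its arc.
- probe_case: Bystander, to be left alone: closed black hard case of the meat thermometer, 45 x 110 x 22 mm, long side along its y, lies among the presses.
- spatula: Bystander, to be left alone: wooden-handled spatula, 300 mm, lying.
- brush: Bystander, to be left alone: basting brush, 220 mm, lying.
- spice_jar: Bystander, to be left alone: amber glass jar, 48 mm across, 90 mm tall.
- salt_pot: Bystander, to be left alone: white bowl, 80 mm across, 45 mm tall.
- sauce_bottle: Bystander, to be left alone: glass bottle, 64 mm across, 190 mm tall.
Not all that is in view belongs to the job. What is shaped like the press_b but yellow is not meant. Leave any red look-alike of the press_a alone.

How it is judged:
By the outcome, as a careful person would: the job done as asked, in the order asked, and still so for the second after the job is handed in, with the robot touching nothing.
Of press_a, press_b, press_c only 2 to 3 are there at a start; the rules pass over those that are not, and their reading is None.
At some moment in a run one of press_a, press_b, press_c may be knocked a few centimetres aside while the robot is not near it.
Once in a run the grip may slacken for a moment while it holds something.
It also fails if it takes over 210 s, if anything falls off the work surface, if the arm or the gripper's body presses on something with over 40 N, if the wrist force passes 120 N, or if a joint passes its speed limit or range.

ROBOT

A 6-joint arm with a two-finger parallel gripper is mounted at the origin on the work surface. World frame = base frame: x ahead of the robot, y to its left, z up, the work surface at z = 0. Lengths are in mm, angles in rad, forces in N, time in s.
With the tool pointing down it reaches from about 400 to 825 mm from the base axis. Payload 7 kg.
Tool frame: the origin (TCP) lies midway between the tips of the shut fingers; the grasp point (between the pads) lies 19 mm behind it; z points along the fingers, y is the direction in which the jaws open and shut (so a half turn about z gives the same grasp; the last joint's range is limited). The gripper opens to 85 mm and grips with 20 to 120 N. Pads are 22 mm wide; open, the fingers measure 114 mm over their backs; the gripper's body (76 mm by 85 mm) begins 54 mm behind the grasp point. The pads swing forward as they close: fully open they stand 13 mm farther back than shut.
Start: joints at [-0.835, 0.359, 0.012, 0, -1.224, -0.288], TCP at [292.235, -608.435, 231.302] pointing down, gripper open.
Joint ranges: [-3.07, 3.07], [-1.43, 2.12], [-1.02, 1.25], [-3.03, 1.67], [-3.05, -0], [-3.03, 3.03]. Speed limits (rad/s): [2.39, 2.39, 3.01, 3.14, 3.14, 3.14].

INTERFACE

Orientations are given as a rotation vector (axis times angle).
In Python, from station import observe, read_camera, camera_params, hand_in gives the robot as it stands.
- The arm moves only by the tool drive_tool, never from a script. Its argument "plan" is one flat list of numbers, 7 for each row, row after row: the gripper's target within -1 to 1 (fully open at 1, half-way at 0, shut at -1), then the shift along the tool's x, y, z in mm, then the turn, a rotation vector about the tool's x, y, z in rad. In form: [hand, dx, dy, dz, rx, ry, rz, hand, dx, dy, dz, rx, ry, rz, ...]. A call has 1 to 8 rows; each row shifts and turns the commanded pose from where the row before left it, along the tool's axes as they then stand; what a row does not reach is not made up. A row lasts 1/8 s, in which the tool goes at most 62.5 mm and 10.7 degrees, less where a joint would pass 70% of its speed; a pose out of reach is approached as far as the arm can. A call is refused whole if a number of a shift passes 62.5 or a number of a turn 0.188, either way. A call with a gripper value outside its range is refused whole. The fingers move at their own pace and stop on an object; the grip force is fixed at half the most. Time passes only in rows, so rows that do not move let the fingers close. It gives the time, the measured TCP pose, the force and the opening at its end, in the units of the state.
- observe(): the state, without advancing time (a new reading comes with each control period).
- read_camera(name): name is "side" or "top"; returns (picture, depth): 384x512x3 uint8, red, green, blue; 384x512 float32, mm along the optical axis (not along the pixel's ray), 0 where there is no reading.
- camera_params(name): a dict with "K" (3x3 intrinsics, pixels), "T" (4x4, takes a point from camera to world coordinates). Camera axes: x right, y down, z forward; pixel columns grow to the right and rows downward; lengths in mm; the calibration is good to about 2 mm. A picture is of the moment at which its call begins. camera_params takes no time and is no camera call.
- hand_in(): hands the job in, once; it reports no verdict.
The state is a dict: "t": time; "q": joint angles; "joint_velocities": joint speeds; "joint_efforts": joint torques, N m; "position": TCP position; "orientation": TCP orientation; "contact_force": force on the tool from outside, world axes, zero at the start; "wrist_torque": the same for the moment, N m; "width": finger opening in mm.
Only numpy, scipy, OpenCV 4.12 (cv2) and the standard library are available. Lean on these libraries where they do the work, as an engineer would, in place of code of your own. Each camera call takes 0.05 s, during which the arm holds its last target.

## Working session

There is one attempt and no reset: what is moved stays moved. The work goes in short steps, Python scripts to look and compute and a tool call to move; the robot and the scene stay as the last step left them, time stands still between calls to the robot, and variables do not carry over. Pictures are saved under pics/ and viewed, and the job is handed in when it is done.

Besides the shell and the picture viewer there is one more tool, called after "Emit:" as name(argument=value, ...) on one line, values as JSON. drive_tool: Moves the arm, as the interface text tells. Its arguments: {"type":"object","properties":{"plan":{"type":"array"}},"required":["plan"]}

```bash
ls; mkdir -p pics
python3 - <<'E'
from station import *
import cv2,numpy as np
print(observe())
for n in("side","top"):
    p,d=read_camera(n); cv2.imwrite(f"pics/{n}0.png",p[:,:,::-1]); np.save(f"{n}0.npy",d)
    c=camera_params(n); print(n,np.round(c["K"],1).tolist(),np.round(c["T"],3).tolist())
E
```

```text
pics
{'t': 0.0, 'q': array([-8.34906891e-01,  3.59406157e-01,  1.10693097e-02, -3.63795900e-04,
       -1.22407573e+00, -2.88097401e-01]), 'joint_velocities': array([-0.00117898, -0.00131462, -0.00106084,  0.00015375,  0.00078935,
        0.00100305]), 'joint_efforts': array([-4.18043437e-04, -5.83321738e+01,  2.93419361e+01,  6.93676025e+00,
       -6.01617910e-03,  4.41190210e-06]), 'position': array([ 292.03708464, -608.03290969,  230.35329327]), 'orientation': array([ 6.97228483e-01, -3.06273886e+00, -2.47608865e-03]), 'contact_force': array([ 0.76552638,  0.52039976, -0.11421428]), 'wrist_torque': array([-0.00460859, -0.05996864, -0.00387732]), 'width': 85.29554035465051}
side [[495.7, 0.0, 252.4], [0.0, 495.7, 187.2], [0.0, 0.0, 1.0]] [[-0.875, -0.325, 0.359, -94.412], [-0.484, 0.585, -0.65, 1131.108], [0.001, -0.743, -0.669, 1220.239], [0.0, 0.0, 0.0, 1.0]]
top [[401.0, 0.0, 262.3], [0.0, 401.0, 189.1], [0.0, 0.0, 1.0]] [[0.011, -0.999, 0.051, 417.554], [-1.0, -0.012, -0.008, 56.331], [0.009, -0.051, -0.999, 1630.17], [0.0, 0.0, 0.0, 1.0]]
```

View pics/side0.png

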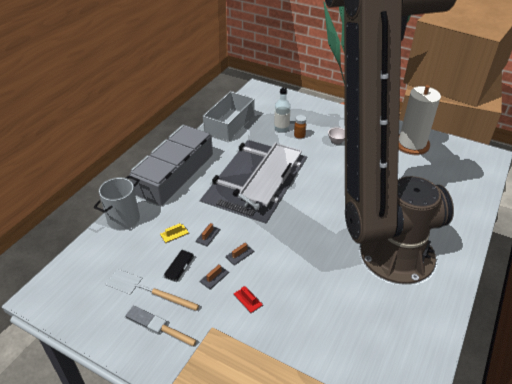

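View pics/top0.png

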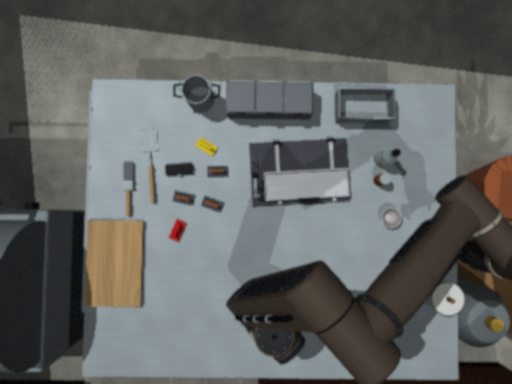

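Run:
```python
import cv2,numpy as np
s=cv2.imread("pics/side0.png");t=cv2.imread("pics/top0.png")
a=cv2.resize(s[135:220,195:315],None,fx=6,fy=6,interpolation=cv2.INTER_CUBIC)
b=cv2.resize(t[130:245,140:360],None,fx=3.6,fy=3.6,interpolation=cv2.INTER_CUBIC)
cv2.imwrite("pics/c1.png",a);cv2.imwrite("pics/c2.png",b)
c=cv2.resize(s[215:315,155:275],None,fx=6,fy=6,interpolation=cv2.INTER_CUBIC)
cv2.imwrite("pics/c3.png",c)
```

```text
(no output)
```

View pics/c1.png

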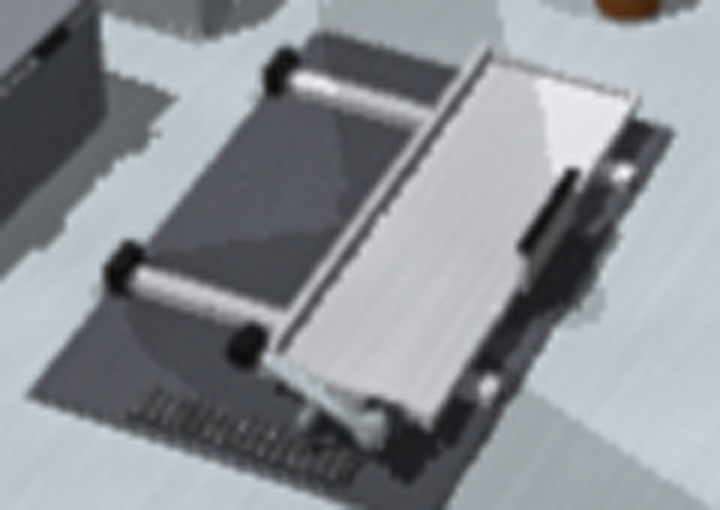

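View pics/c2.png

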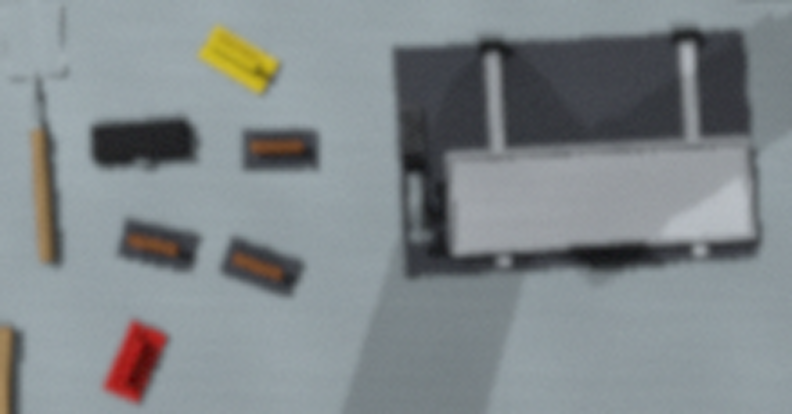

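View pics/c3.png

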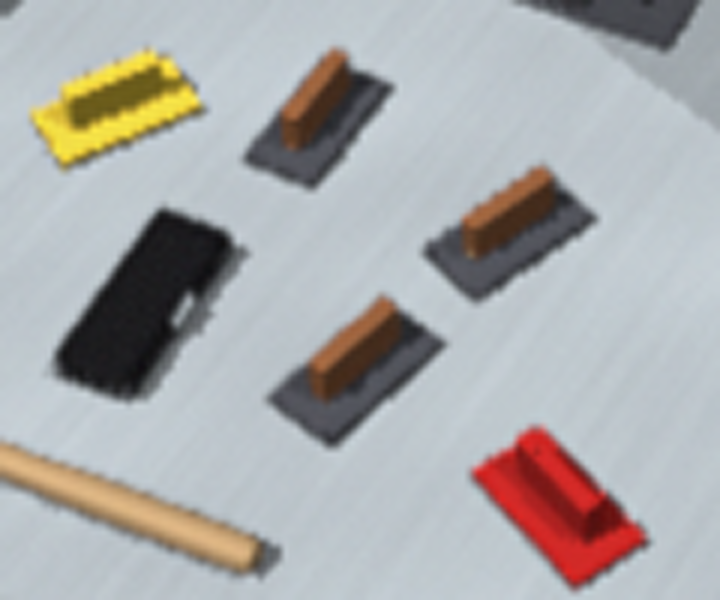

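Press candidates in the side view are dark plates with wooden rails at (207,233), (240,252) and (214,275). The yellow look-alike is at (174,232), the red one at (248,298), and the black probe case at (180,265). I'm taking the three dark ones, which the crop confirms. The brake knob is at side (236,193), and the lever is raised.

```bash
cat > h.py <<'E'
from station import *
import cv2,numpy as np
from scipy.spatial.transform import Rotation as R
def ray(n,uv,z):
    c=camera_params(n);K,T=np.array(c["K"]),np.array(c["T"])
    uv=np.atleast_2d(uv).astype(float)
    d=np.c_[(uv[:,0]-K[0,2])/K[0,0],(uv[:,1]-K[1,2])/K[1,1],np.ones(len(uv))]@T[:3,:3].T
    o=T[:3,3]; s=(np.asarray(z)-o[2])/d[:,2]
    return o+d*np.asarray(s)[:,None]
def proj(n,P):
    c=camera_params(n);K,T=np.array(c["K"]),np.array(c["T"])
    q=(np.atleast_2d(P)-T[:3,3])@T[:3,:3]; q=q@K.T
    return q[:,:2]/q[:,2:]
def tri(uvs,uvt):
    A=[];b=[]
    for n,uv in(("side",uvs),("top",uvt)):
        T=np.array(camera_params(n)["T"]);o=T[:3,3];p=ray(n,uv,0)[0];d=p-o;d/=np.linalg.norm(d)
        M=np.eye(3)-np.outer(d,d);A.append(M);b.append(M@o)
    return np.linalg.lstsq(np.vstack(A),np.hstack(b),rcond=None)[0]
def snap(n,name,crop=None,f=1):
    p,d=read_camera(n); np.save(f"{name}.npy",p)
    q=p[:,:,::-1]
    if crop: q=q[crop[1]:crop[3],crop[0]:crop[2]]
    q=cv2.resize(q,None,fx=f,fy=f,interpolation=cv2.INTER_CUBIC); cv2.imwrite(f"pics/{name}.png",q); return p,d
def go(x,y,z,yaw):
    """tool down, tool-y axis direction at world angle yaw; prints tool-frame delta (from measured pose)"""
    s=observe();Rc=R.from_rotvec(s["orientation"]);
    best=None
    for k in(0,np.pi):
        ty=np.array([np.cos(yaw+k),np.sin(yaw+k),0]);tz=np.array([0,0,-1.]);tx=np.cross(ty,tz)
        Rt=R.from_matrix(np.c_[tx,ty,tz]); r=(Rc.inv()*Rt).as_rotvec()
        if best is None or np.linalg.norm(r)<np.linalg.norm(best[0]): best=(r,Rt)
    dp=np.array([x,y,z])-s["position"]
    print("pos",s["position"].round(1),"F",s["contact_force"].round(1),"w",round(s["width"],1),"t",round(s["t"],2),"q6",s["q"][5].round(2))
    print("tool d (cur axes)",Rc.inv().apply(dp).round(1)," rot",best[0].round(3)," d in target axes",best[1].inv().apply(dp).round(1),"world",dp.round(1))
E
python3 - <<'E'
from h import *
for n in("top","side"):
    im=cv2.imread(f"pics/{n}0.png"); hsv=cv2.cvtColor(im,cv2.COLOR_BGR2HSV)
    br=cv2.inRange(hsv,(3,90,50),(16,255,220))
    dk=cv2.inRange(hsv,(0,0,0),(180,110,105))
    roi=np.zeros(br.shape,np.uint8)
    if n=="top": roi[155:220,165:240]=255
    else: roi[218:292,190:260]=255
    for nm,m,z in(("rail",br&roi,36),("union",(br|dk)&roi,8)):
        cs,_=cv2.findContours(m,cv2.RETR_EXTERNAL,cv2.CHAIN_APPROX_NONE)
        for c in cs:
            if cv2.contourArea(c)<12: continue
            P=ray(n,c[:,0,:],z)
            r=cv2.minAreaRect(P[:,:2].astype(np.float32)); b=cv2.boxPoints(r)
            e=[b[1]-b[0],b[2]-b[1]]; e=max(e,key=np.linalg.norm)
            mm=cv2.moments(c); print(n,nm,np.round(mm["m10"]/mm["m00"]),np.round(mm["m01"]/mm["m00"]),"ctr",np.round(r[0],1),"size",np.round(r[1],1),"long ang",round(np.degrees(np.arctan2(e[1],e[0]))%180,1))
E
```

```text
top rail 211.0 204.0 ctr [438.9 244.9] size [55.3 13.4] long ang 70.1
top rail 182.0 198.0 ctr [461.3 360.2] size [55.  14.4] long ang 76.6
top rail 217.0 170.0 ctr [571.5 225. ] size [12.  55.8] long ang 90.7
top union 212.0 204.0 ctr [439.  244.2] size [84.3 40.8] long ang 72.2
top union 184.0 198.0 ctr [461.6 360.3] size [82.4 41.5] long ang 78.1
top union 218.0 171.0 ctr [572.2 225.9] size [40.7 77.1] long ang 90.7
top union 180.0 169.0 ctr [576.3 379.8] size [ 52.9 117.4] long ang 91.4
side rail 214.0 273.0 ctr [455.7 371.5] size [64.8 24.1] long ang 82.7
side rail 239.0 250.0 ctr [434.4 257.2] size [65.4 25. ] long ang 70.8
side rail 207.0 232.0 ctr [566.4 238.3] size [22.  70.4] long ang 92.9
side union 214.0 277.0 ctr [461.3 364.6] size [84.8 45.3] long ang 79.2
side union 191.0 257.0 ctr [561.6 336.4] size [12.6 40.9] long ang 124.3
side union 239.0 254.0 ctr [439.6 248.6] size [85.  47.3] long ang 70.8
side union 208.0 235.0 ctr [570.8 226.9] size [45.8 92. ] long ang 91.7
```

Run:
```python
from h import *
s=cv2.imread("pics/side0.png");t=cv2.imread("pics/top0.png")
cv2.imwrite("pics/c4.png",cv2.resize(t[155:215,248:356],None,fx=7,fy=7,interpolation=cv2.INTER_CUBIC))
cv2.imwrite("pics/c5.png",cv2.resize(s[170:220,215:285],None,fx=10,fy=10,interpolation=cv2.INTER_CUBIC))
hsv=cv2.cvtColor(t,cv2.COLOR_BGR2HSV)
m=cv2.inRange(hsv,(0,0,140),(180,60,255)); roi=np.zeros(m.shape,np.uint8); roi[168:204,262:352]=255; m&=roi
m=cv2.morphologyEx(m,cv2.MORPH_OPEN,np.ones((7,7)))
c=max(cv2.findContours(m,0,1)[0],key=cv2.contourArea)
P=ray("top",c[:,0,:],30);r=cv2.minAreaRect(P[:,:2].astype(np.float32));print(r,cv2.boxPoints(r))
```

```text
((518.1098022460938, -135.67654418945312), (100.3591079711914, 329.2306823730469), 3.4282429218292236) [[ 458.1763     25.643553]
 [ 477.8638   -302.998   ]
 [ 578.04333  -296.99664 ]
 [ 558.35583    31.644897]]
```

View pics/c4.png

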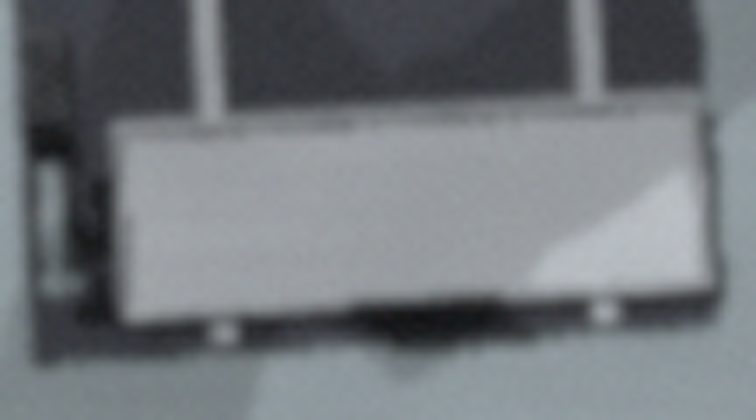

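View pics/c5.png

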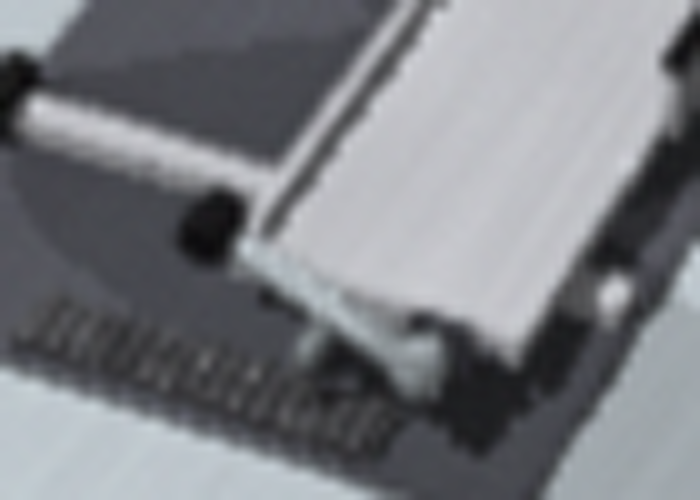

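Run:
```python
from h import *
k=tri((236.2,192.8),(254.9,174.7));print(k)
a=np.radians(3.43);X=np.array([np.cos(a),np.sin(a)]);Y=np.array([-X[1],X[0]]);f=np.array([570.,-132.6])
print((k[:2]-f)@X,(k[:2]-f)@Y, ray("side",(236.2,192.8),[85.]),ray("top",(254.9,174.7),[85.]))
go(k[0],k[1],130,a)
```

```text
[552.62580746  73.18294384  78.76521661]
-5.031272567290911 206.45379346959112 [[548.90741325  78.88693332  85.        ]] [[552.25969368  73.20502494  85.        ]]
pos [ 292.1 -608.1  230.5] F [-0.2 -0.2  0.9] w 85.6 t 0.1 q6 -0.29
tool d (cur axes) [-529.8  501.2  101.1]  rot [ 1.000e-03  1.000e-03 -1.183e+00]  d in target axes [-664.5 -300.9  100.5] world [ 260.6  681.3 -100.5]
```

Emit:
drive_tool(plan=[-1,-44,42,0,0,0,0,-1,-44,42,0,0,0,0,-1,-44,42,0,0,0,0,-1,-44,42,0,0,0,0,-1,-44,42,0,0,0,0,-1,-44,42,0,0,0,0,-1,-44,42,0,0,0,0,-1,-44,42,0,0,0,0])

```text
t: 1.1
position: [464.2, -151.2, 231.4]
orientation: [-0.698, 3.063, 0.0]
contact_force: [0.3, -0.5, 0.8]
width: 0.3
```

Emit:
drive_tool(plan=[-1,0,0,0,0,0,-0.169,-1,0,0,0,0,0,-0.169,-1,0,0,0,0,0,-0.169,-1,0,0,0,0,0,-0.169,-1,0,0,0,0,0,-0.169,-1,0,0,0,0,0,-0.169,-1,0,0,0,0,0,-0.169])

```text
t: 1.98
position: [463.8, -153.1, 231.0]
orientation: [2.293, -2.147, -0.001]
contact_force: [-0.3, 0.3, -0.2]
width: 0.2
```

```bash
python3 -c "
from h import *
go(551,75,130,np.radians(3.4))"
```

```text
pos [ 463.8 -153.1  231. ] F [-0.3  0.3 -0.2] w 0.2 t 1.98 q6 -0.02
tool d (cur axes) [-221.9 -102.1  101. ]  rot [0.001 0.    0.006]  d in target axes [-222.6 -100.6  101. ] world [  87.2  228.1 -101. ]
```

Emit:
drive_tool(plan=[-1,-44,-20,10,0,0,0,-1,-44,-20,20,0,0,0,-1,-44,-20,20,0,0,0,-1,-44,-20,25,0,0,0,-1,-46,-22,25,0,0,0.006,-1,0,0,0,0,0,0])

```text
t: 2.72
position: [552.2, 76.8, 128.6]
orientation: [2.281, -2.155, -0.003]
contact_force: [-1.0, 0.0, -0.3]
width: -0.0
```

```bash
python3 -c "
from h import *
snap('side','s1',(190,130,310,220),6);snap('top','t1',(230,140,360,220),6)
go(551,75,130,np.radians(3.4))"
```

```text
pos [552.1  74.8 130.5] F [-0.3 -0.9  0.6] w 0.1 t 2.83 q6 -0.43
tool d (cur axes) [-0.2  1.1  0.5]  rot [ 0.002 -0.001 -0.004]  d in target axes [-0.3  1.1  0.5] world [-1.1  0.2 -0.5]
```

View pics/s1.png

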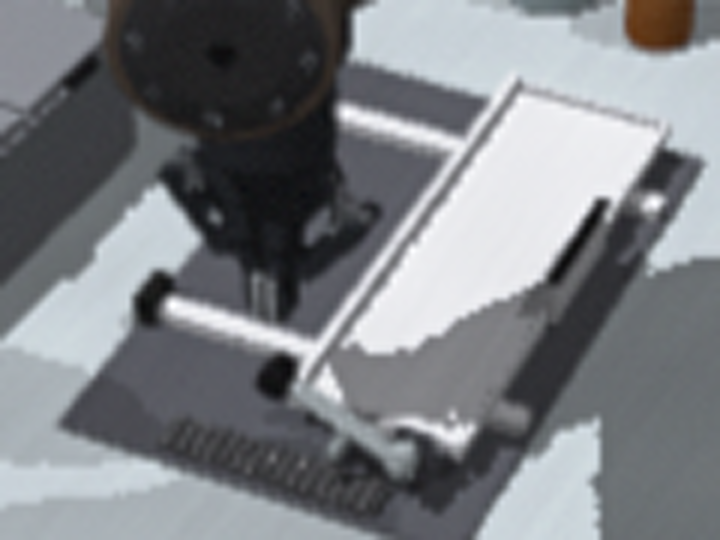

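View pics/t1.png

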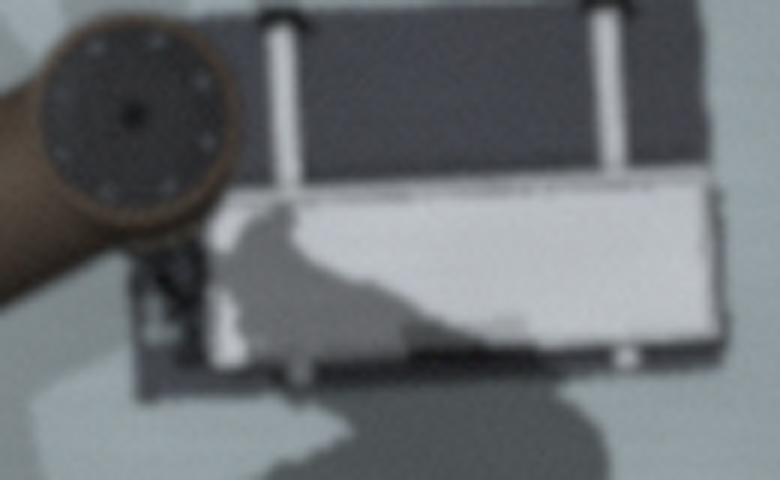

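Side crop: the shut fingertips are at side pixel (235,182) and the knob is at (236.7,192.5). I'm comparing that with the TCP projection.

```bash
python3 -c "
from h import *
print(proj('side',[[552,75,130],[552,75,85],[551,73,85],[551,77,85]]).round(1))"
```

```text
[[235.7 181.9]
 [236.  191.8]
 [236.5 191.6]
 [235.9 192.3]]
```

Emit:
drive_tool(plan=[-1,0,0,16,0,0,0,-1,0,0,17,0,0,0,-1,0,-3,6,0,0,0,-1,0,-2,6,0,0,0,-1,0,-2,6,0,0,0,-1,0,-1,6,0,0,0,-1,0,-1,6,0,0,0,-1,0,0,3,0,0,0])

```text
t: 3.82
position: [562.0, 75.4, 65.1]
orientation: [-2.28, 2.16, -0.0]
contact_force: [2.4, -0.7, 2.5]
width: -0.1
```

Emit:
drive_tool(plan=[-1,0,0,3,0,0,0,-1,0,0,3,0,0,0,-1,0,0,2,0,0,0,-1,0,0,0,0,0,0])

```text
t: 4.32
position: [561.0, 75.0, 57.0]
orientation: [2.28, -2.16, -0.001]
contact_force: [1.0, 0.5, 1.0]
width: -0.1
```

Emit:
drive_tool(plan=[-1,0,0,1,0,0,0,-1,0,0,1,0,0,0,-1,0,0,0,0,0,0])

```text
t: 4.7
position: [561.2, 74.9, 55.1]
orientation: [2.28, -2.16, -0.0]
contact_force: [-0.1, 0.8, 1.8]
width: -0.0
```

Emit:
drive_tool(plan=[-1,0,0,1,0,0,0,-1,0,0,1,0,0,0,-1,0,0,0,0,0,0])

```text
t: 5.08
position: [561.7, 75.0, 53.9]
orientation: [-2.281, 2.16, -0.001]
contact_force: [-0.9, 0.2, 7.9]
width: -0.1
```

Emit:
drive_tool(plan=[-1,0,0,1.5,0,0,0,-1,0,0,1,0,0,0,-1,0,0,0,0,0,0])

```text
t: 5.45
position: [562.4, 75.1, 52.5]
orientation: [-2.281, 2.159, -0.002]
contact_force: [-2.1, 0.2, 15.7]
width: 0.1
```

Emit:
drive_tool(plan=[-1,0,0,-10,0,0,0,-1,0,0,-30,0,0,0,-1,20,0,-50,0,0,0,-1,50,40,-10,0,0,0,-1,50,40,0,0,0,0])

```text
t: 6.08
position: [489.7, -46.8, 151.3]
orientation: [-2.281, 2.159, -0.001]
contact_force: [0.2, -1.0, -0.0]
width: -0.1
```

```bash
python3 -c "
from h import *
snap('side','s2',(190,130,310,220),6);snap('top','t2')
go(439,244.7,130,np.radians(71.5-90))"
```

```text
pos [486.  -49.1 150.5] F [ 0.5  0.6 -0.6] w -0.3 t 6.17 q6 -0.25
tool d (cur axes) [-295.8   32.1   20.7]  rot [0.002 0.    0.373]  d in target axes [-263.7  137.8   20.5] world [-47.  293.8 -20.5]
```

View pics/s2.png

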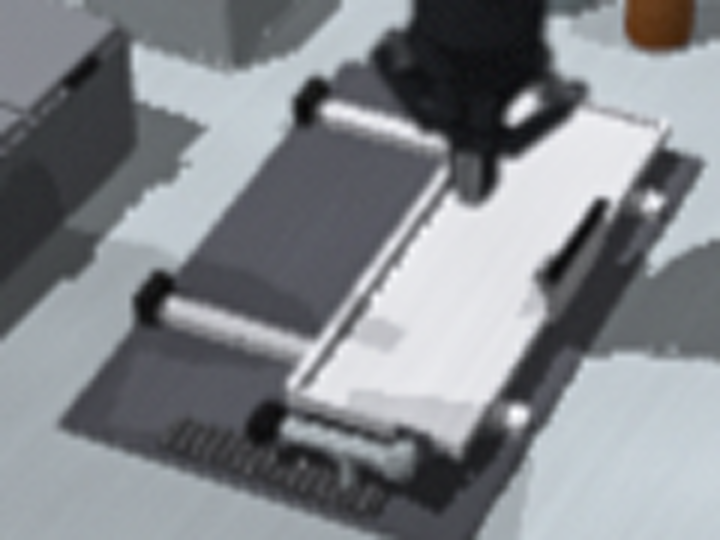

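View pics/t2.png

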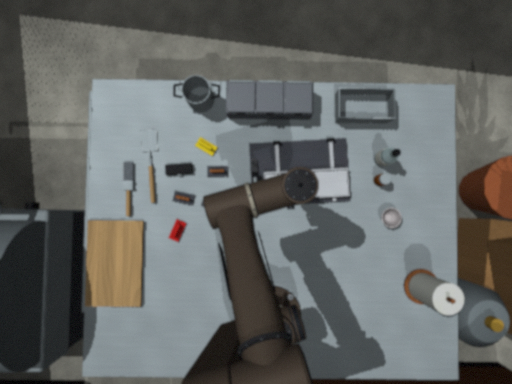

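Emit:
drive_tool(plan=[-1,0,0,0,0,0,0.186,0,0,0,0,0,0,0.187,0,-53,27,0,0,0,0,0,-53,27,0,0,0,0,0,-53,28,0,0,0,0,0,-53,28,0,0,0,0,0,-52,28,20,0,0,0,0,0,0,0,0,0,0])

```text
t: 7.18
position: [440.7, 250.8, 129.0]
orientation: [1.844, -2.54, 0.0]
contact_force: [0.2, -0.8, -1.2]
width: 43.1
```

```bash
python3 -c "
from h import *
snap('side','s3',(155,195,275,315),5)
go(439,244.7,13,np.radians(71.5-90))
print(proj('side',[[439,244.7,36],[439,244.7,8]]))"
```

```text
pos [441.  249.2 129.4] F [ 0.2 -1.2  0.2] w 42.6 t 7.22 q6 -1.22
tool d (cur axes) [  4.6   0.4 116.5]  rot [ 0.001 -0.002  0.007]  d in target axes [  4.9   0.5 116.4] world [  -2.    -4.5 -116.4]
[[240.05419012 246.92549946]
 [240.19240254 252.74637242]]
```

View pics/s3.png

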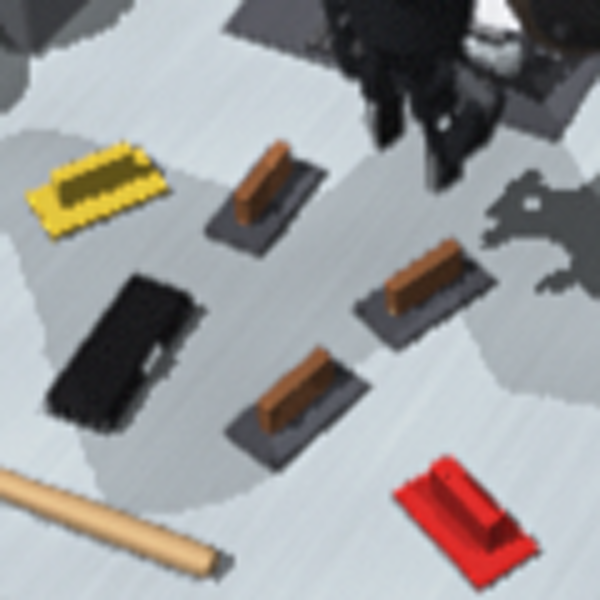

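Emit:
drive_tool(plan=[0,5,0,40,0,0,0,0,0,0,40,0,0,0,0,0,0,25,0,0,0,0,0,0,10,0,0,0,0,0,0,0,0,0,0])

```text
t: 7.85
position: [440.7, 242.5, 15.5]
orientation: [1.839, -2.546, 0.0]
contact_force: [-0.1, -0.6, -0.2]
width: 42.5
```

Emit:
drive_tool(plan=[-1,0,0,0,0,0,0,-1,0,0,0,0,0,0,-1,0,0,0,0,0,0,-1,0,0,0,0,0,0,-1,0,0,0,0,0,0])

```text
t: 8.48
position: [441.1, 243.7, 16.7]
orientation: [-1.84, 2.544, 0.0]
contact_force: [-0.5, -0.7, 6.3]
width: 10.7
```

Emit:
drive_tool(plan=[-1,0,0,-10,0,0,0,-1,0,0,-30,0,0,0,-1,0,0,-40,0,0,0,-1,0,0,0,0,0,0])

```text
t: 8.98
position: [442.0, 244.8, 99.0]
orientation: [-1.837, 2.54, 0.002]
contact_force: [-0.7, 0.9, -2.6]
width: 10.8
```

```bash
python3 -c "
from h import *
snap('side','s4',(155,175,275,295),5)
a=np.radians(3.43);X=np.array([np.cos(a),np.sin(a)]);Y=np.array([-X[1],X[0]]);f=np.array([570.,-132.6])
p=f-30*X-105*Y;print(p)
go(p[0],p[1],120,a)"
```

```text
[ 546.33579032 -239.2067783 ]
pos [441.  243.9  97.2] F [-0.3 -0.2 -3.6] w 10.5 t 9.03 q6 -1.21
tool d (cur axes) [ 425.6 -251.6  -24. ]  rot [-0.002  0.003 -0.379]  d in target axes [488.6 -76.3 -22.8] world [ 105.3 -483.1   22.8]
```

View pics/s4.png

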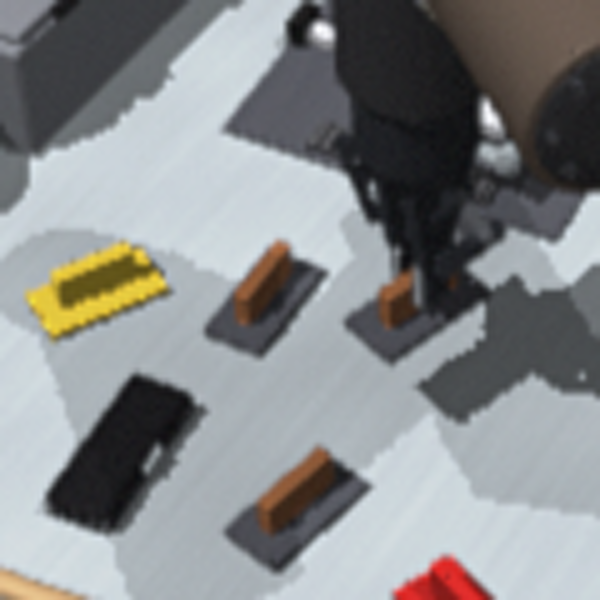

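Emit:
drive_tool(plan=[-1,0,0,-11,0,0,-0.187,-1,0,0,-12,0,0,-0.187,-1,54,-8,0,0,0,0,-1,54,-8,0,0,0,0,-1,54,-8,0,0,0,0,-1,54,-9,0,0,0,0,-1,54,-9,0,0,0,0,-1,54,-9,0,0,0,0])

```text
t: 10.02
position: [508.6, -79.2, 117.6]
orientation: [2.281, -2.159, -0.002]
contact_force: [1.8, 1.5, -3.5]
width: 10.5
```

Emit:
drive_tool(plan=[-1,54,-9,0,0,0,0,-1,54,-8,0,0,0,0,-1,54,-8,0,0,0,0,-1,0,0,0,0,0,0])

```text
t: 10.52
position: [542.3, -241.1, 116.5]
orientation: [2.276, -2.163, -0.003]
contact_force: [-0.4, 0.0, -3.5]
width: 10.2
```

```bash
python3 -c "
from h import *
snap('side','s5',(200,110,320,220),6);snap('top','t5',(230,140,360,220),6)
go(546.3,-239.2,50,np.radians(3.43))"
```

```text
pos [ 541.9 -238.3  116.9] F [-0.3  0.1 -3.1] w 10.8 t 10.62 q6 0.14
tool d (cur axes) [ 1.2 -4.5 66.9]  rot [ 0.003  0.001 -0.007]  d in target axes [ 1.1 -4.3 66.9] world [  4.4  -0.9 -66.9]
```

View pics/s5.png

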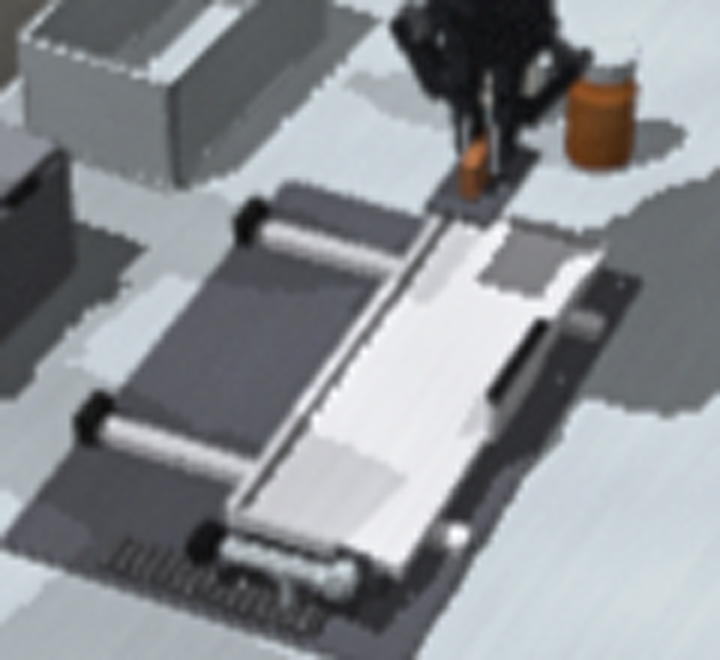

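View pics/t5.png

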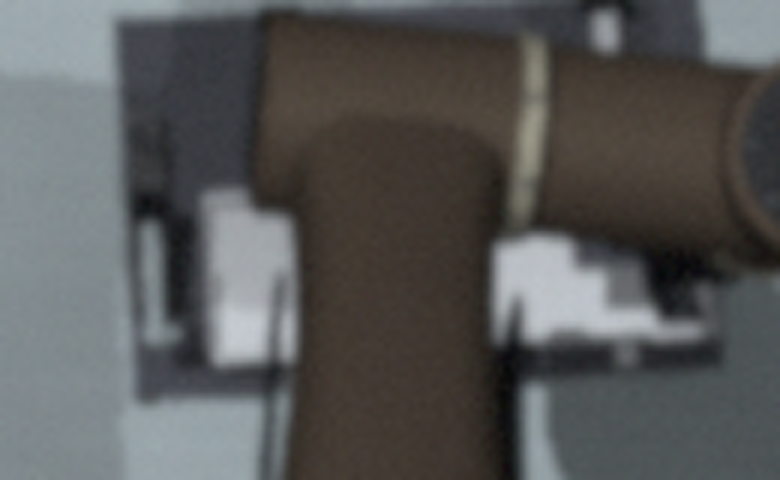

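Emit:
drive_tool(plan=[-1,0,-2,20,0,0,-0.007,-1,0,0,25,0,0,0,-1,0,0,18,0,0,0,-1,0,0,4,0,0,0,-1,0,0,2,0,0,0,-1,0,0,0,0,0,0])

```text
t: 11.38
position: [545.6, -237.5, 50.1]
orientation: [-2.289, 2.151, -0.001]
contact_force: [0.1, -0.2, -2.7]
width: 10.8
```

```bash
python3 -c "
from h import *
snap('side','s6',(200,110,320,220),6)
go(546.3,-239.2,46,np.radians(3.43))"
```

```text
pos [ 545.6 -237.6   50.2] F [ 0.9 -0.4 -3.1] w 10.6 t 11.43 q6 0.14
tool d (cur axes) [ 1.6 -0.6  4.2]  rot [-0.001 -0.     0.002]  d in target axes [ 1.6 -0.6  4.2] world [ 0.7 -1.6 -4.2]
```

View pics/s6.png

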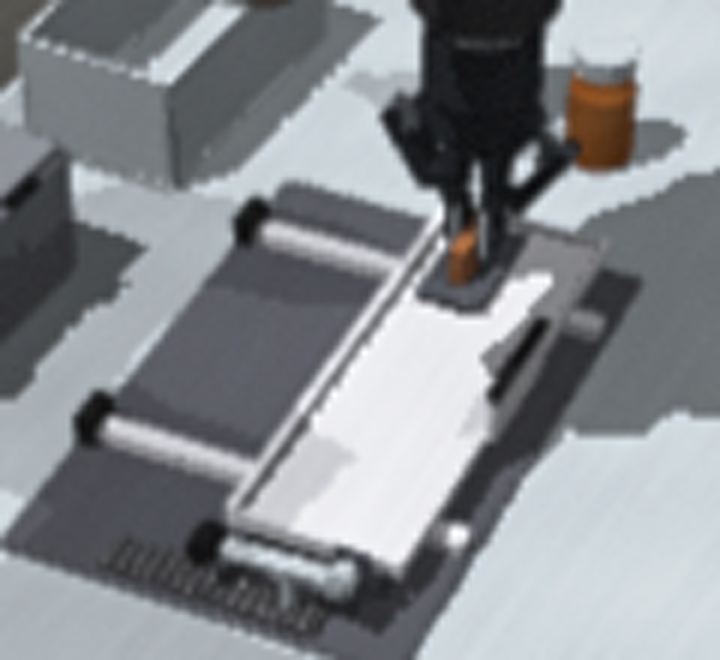

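Emit:
drive_tool(plan=[-1,0,0,2,0,0,0,-1,0,0,1,0,0,0,-1,0,0,0,0,0,0])

```text
t: 11.8
position: [545.2, -237.8, 46.8]
orientation: [-2.289, 2.151, -0.0]
contact_force: [-0.8, 0.6, 0.3]
width: 10.6
```

Emit:
drive_tool(plan=[-1,0,0,1,0,0,0,-1,0,0,1,0,0,0,-1,0,0,0,0,0,0])

```text
t: 12.18
position: [545.3, -237.9, 46.7]
orientation: [-2.29, 2.151, -0.002]
contact_force: [-7.0, 3.9, 18.6]
width: 10.7
```

Emit:
drive_tool(plan=[-1,0,0,-1.5,0,0,0,-1,0,-2,0,0,0,0,-1,0,-2,0,0,0,0,-1,0,-2,0,0,0,0,-1,0,0,0,0,0,0])

```text
t: 12.8
position: [549.0, -237.8, 46.7]
orientation: [2.287, -2.15, -0.004]
contact_force: [-9.9, 0.4, 14.1]
width: 10.9
```

```bash
python3 -c "
from h import *
snap('side','s7',(240,120,310,180),10)
go(546.3,-239.2,46,np.radians(3.43))"
```

```text
pos [ 549.  -237.9   46.7] F [-10.5   0.5  14. ] w 10.7 t 12.85 q6 0.14
tool d (cur axes) [1.2 2.7 0.7]  rot [ 0.004 -0.     0.002]  d in target axes [1.2 2.7 0.7] world [-2.7 -1.3 -0.7]
```

View pics/s7.png

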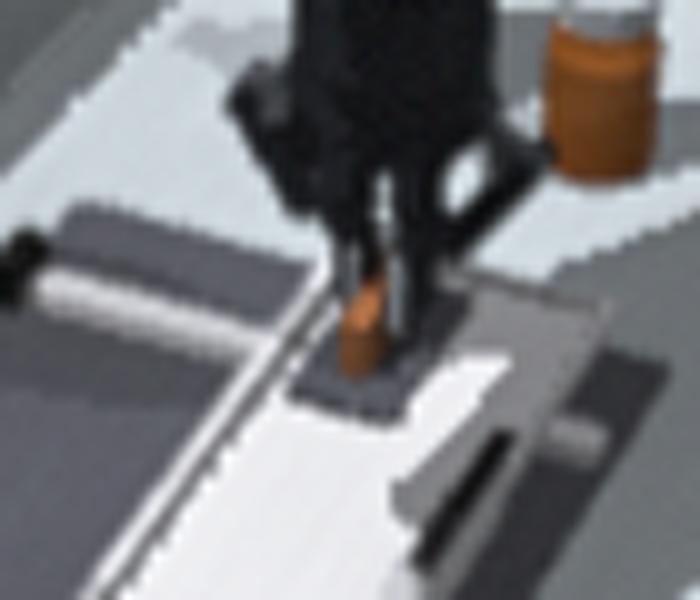

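Emit:
drive_tool(plan=[-1,0,0,-0.8,0,0,0,-1,0,-2,0,0,0,0,-1,0,0,0,0,0,0])

```text
t: 13.22
position: [552.9, -237.4, 46.7]
orientation: [2.289, -2.151, -0.001]
contact_force: [-4.5, -0.2, 5.1]
width: 10.5
```

Emit:
drive_tool(plan=[-0.6,0,0,0,0,0,0,-0.6,0,0,0,0,0,0,-0.3,0,0,0,0,0,0,-0.3,0,0,-10,0,0,0,-0.3,0,0,-20,0,0,0,-0.3,0,0,-30,0,0,0,-0.3,0,0,0,0,0,0])

```text
t: 14.1
position: [555.1, -237.7, 110.1]
orientation: [-2.288, 2.149, -0.007]
contact_force: [0.5, -0.1, 0.4]
width: 30.0
```

```bash
python3 -c "
from h import *
snap('side','s8',(240,120,310,180),10)
a=np.radians(3.43);X=np.array([np.cos(a),np.sin(a)]);Y=np.array([-X[1],X[0]]);f=np.array([570.,-132.6])
p=f-68*X-105*Y;print(p)
go(*p,90,a+np.pi/2)"
```

```text
[ 508.40386206 -241.48028192]
pos [ 554.1 -237.3  108.5] F [-0.3  0.3 -0.4] w 29.4 t 14.15 q6 0.14
tool d (cur axes) [ 1.3 45.9 18.4]  rot [-0.002 -0.003 -1.569]  d in target axes [-45.9   1.4  18.5] world [-45.7  -4.1 -18.5]
```

View pics/s8.png

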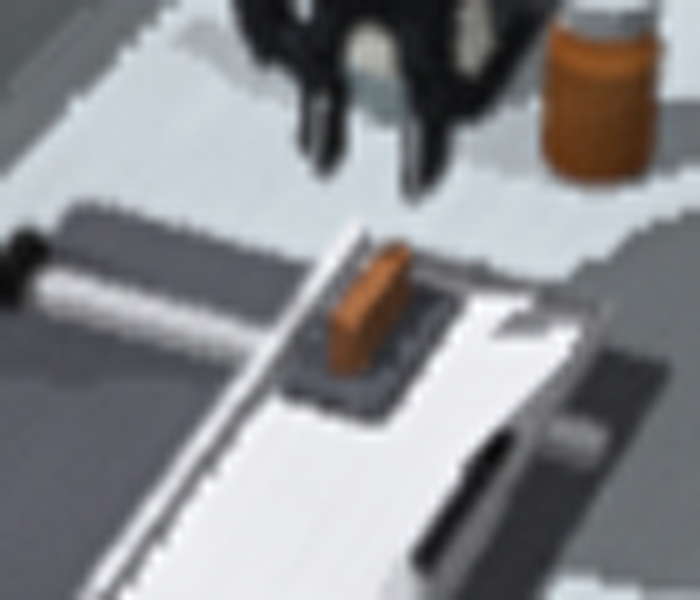

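Side crop: the press is standing plate down against the fence, with its rail at about (277,150). I'll do the fine pushes at the end. Next I'm re-measuring the remaining two presses.

```bash
cat >> h.py <<'E'
def presses(n,roi,im=None):
    im=read_camera(n)[0] if im is None else im
    hsv=cv2.cvtColor(im,cv2.COLOR_RGB2HSV)
    br=cv2.inRange(hsv,(3,90,50),(16,255,220)); dk=cv2.inRange(hsv,(0,0,0),(180,110,105))
    m=np.zeros(br.shape,np.uint8); m[roi[1]:roi[3],roi[0]:roi[2]]=255
    for nm,k,z in(("rail",br&m,36),("union",(br|dk)&m,8)):
        for c in cv2.findContours(k,cv2.RETR_EXTERNAL,cv2.CHAIN_APPROX_NONE)[0]:
            if cv2.contourArea(c)<12: continue
            P=ray(n,c[:,0,:],z); r=cv2.minAreaRect(P[:,:2].astype(np.float32)); b=cv2.boxPoints(r)
            e=max([b[1]-b[0],b[2]-b[1]],key=np.linalg.norm)
            print(n,nm,c[:,0].mean(0).round(),"ctr",np.round(r[0],1),"size",np.round(r[1],1),"ang",round(np.degrees(np.arctan2(e[1],e[0]))%180,1))
E
python3 -c "
from h import *
presses('top',(165,155,240,220)); presses('side',(190,218,260,292))
go(572,225.5,110,np.radians(1))"
```

```text
top rail [183. 198.] ctr [461.2 359.7] size [54.  14.4] ang 76.6
top rail [217. 171.] ctr [571.5 225. ] size [12.  55.8] ang 90.7
top union [184. 198.] ctr [461.5 359.7] size [81.2 39.8] ang 78.1
top union [218. 171.] ctr [572.2 223.9] size [40.7 81.2] ang 90.7
top union [179. 169.] ctr [578.5 377.9] size [ 48.8 113.6] ang 90.7
side rail [214. 273.] ctr [455.7 371.5] size [64.8 24.1] ang 82.7
side rail [207. 231.] ctr [566.3 238.3] size [22.  70.5] ang 93.4
side union [214. 277.] ctr [461.1 364.3] size [84.  45.2] ang 79.6
side union [191. 257.] ctr [564.  335.6] size [ 9.5 36.8] ang 124.3
side union [208. 235.] ctr [570.4 226.1] size [45.9 90.6] ang 92.2
pos [ 552.9 -237.1  106.7] F [ 0.1  0.6 -0.8] w 30.2 t 14.25 q6 0.14
tool d (cur axes) [-460.6  -47.7   -3.2]  rot [-0.     0.     0.044]  d in target axes [-462.2  -27.2   -3.3] world [ 19.1 462.6   3.3]
```

Emit:
drive_tool(plan=[-0.1,-58,-3,-3,0,0,0.044,-0.1,-58,-3,0,0,0,0,-0.1,-58,-3,0,0,0,0,-0.1,-58,-3,0,0,0,0,-0.1,-58,-3,0,0,0,0,-0.1,-58,-4,0,0,0,0,-0.1,-58,-4,0,0,0,0,-0.1,-56,-4,0,0,0,0])

```text
t: 15.25
position: [568.6, 226.9, 108.9]
orientation: [2.241, -2.2, -0.0]
contact_force: [1.2, -0.4, 0.7]
width: 38.2
```

```bash
python3 -c "
from h import *
go(572,225.5,16,np.radians(1))"
```

```text
pos [568.6 226.9 108.9] F [ 1.2 -0.4  0.7] w 38.2 t 15.25 q6 -0.68
tool d (cur axes) [ 1.4 -3.5 92.9]  rot [ 0.001 -0.001  0.001]  d in target axes [ 1.5 -3.4 92.9] world [  3.4  -1.4 -92.9]
```

Emit:
drive_tool(plan=[-0.1,0,-2,35,0,0,0,-0.1,0,0,35,0,0,0,-0.1,0,0,15,0,0,0,-0.1,0,0,5,0,0,0,-0.1,0,0,0,0,0,0])

```text
t: 15.88
position: [571.7, 225.2, 20.3]
orientation: [-2.241, 2.201, -0.0]
contact_force: [-0.3, 0.0, -0.5]
width: 38.8
```

```bash
python3 -c "
from h import *
snap('side','s9',(155,195,275,295),6)
go(572,225.5,18,np.radians(1))"
```

```text
pos [571.9 225.4  20.7] F [ 0.1 -0.5 -1.1] w 38.6 t 15.93 q6 -0.68
tool d (cur axes) [-0.1 -0.1  2.7]  rot [-0.001  0.001  0.   ]  d in target axes [-0.1 -0.1  2.7] world [ 0.1  0.1 -2.7]
```

View pics/s9.png

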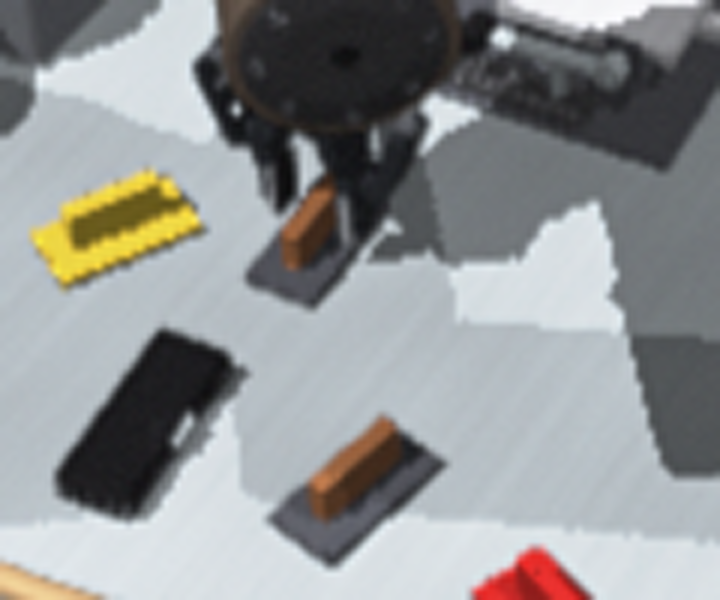

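Side crop: the rail at about (206,232) sits between the open fingers. Closing here with a small descent.

Emit:
drive_tool(plan=[-0.1,0,0,2,0,0,0,-1,0,0,0,0,0,0,-1,0,0,0,0,0,0,-1,0,0,0,0,0,0,-1,0,0,0,0,0,0,-1,0,0,0,0,0,0])

```text
t: 16.68
position: [571.7, 225.5, 18.5]
orientation: [-2.241, 2.2, -0.001]
contact_force: [-0.1, -0.7, 5.9]
width: 10.7
```

Emit:
drive_tool(plan=[-1,0,0,-10,0,0,0,-1,0,0,-30,0,0,0,-1,0,0,-45,0,0,0,-1,0,0,-15,0,0,0,-1,0,0,0,0,0,0])

```text
t: 17.3
position: [571.4, 225.5, 118.8]
orientation: [-2.24, 2.2, 0.0]
contact_force: [-0.3, -0.7, -1.9]
width: 10.3
```

```bash
python3 -c "
from h import *
snap('side','s10',(155,175,275,275),6)
a=np.radians(3.43);X=np.array([np.cos(a),np.sin(a)]);Y=np.array([-X[1],X[0]]);f=np.array([570.,-132.6])
p=f-31*X-0*Y;print(p)
go(*p,118,a)"
```

```text
[ 539.05553221 -134.45470032]
pos [570.7 225.1 117.3] F [-0.9 -0.  -2.4] w 10.5 t 17.35 q6 -0.68
tool d (cur axes) [358.9  38.   -0.7]  rot [ 0.001  0.    -0.042]  d in target axes [357.   53.1  -0.7] world [ -31.7 -359.5    0.7]
```

View pics/s10.png

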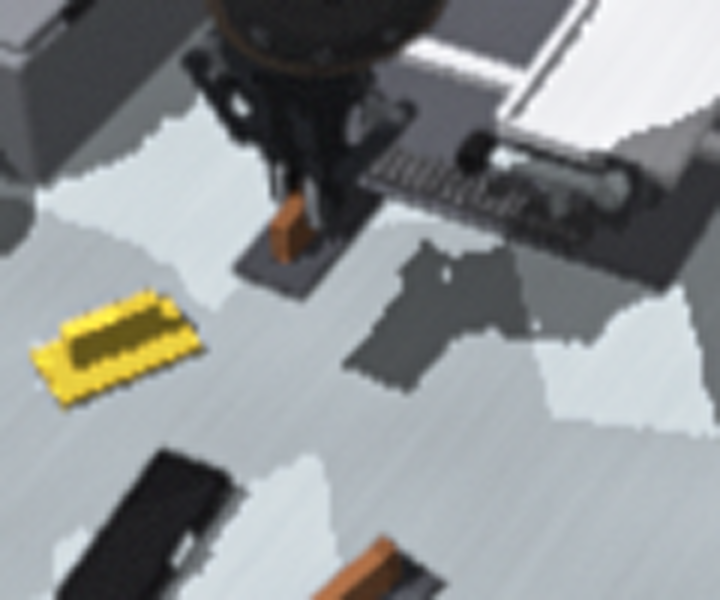

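Emit:
drive_tool(plan=[-1,51,7,0,0,0,-0.042,-1,51,8,0,0,0,0,-1,51,8,0,0,0,0,-1,51,8,0,0,0,0,-1,51,8,0,0,0,0,-1,51,7,0,0,0,0,-1,51,7,0,0,0,0,-1,0,0,0,0,0,0])

```text
t: 18.35
position: [535.5, -137.1, 115.6]
orientation: [2.28, -2.157, -0.004]
contact_force: [-0.4, 0.2, -1.5]
width: 10.5
```

```bash
python3 -c "
from h import *
snap('side','s11',(200,110,320,220),6)
go(539,-134.5,53,np.radians(3.43))"
```

```text
pos [ 536.  -135.7  115.8] F [-0.3 -0.7 -1.7] w 10.6 t 18.4 q6 -0.05
tool d (cur axes) [-1.  -3.3 62.8]  rot [ 0.003  0.    -0.003]  d in target axes [-1.  -3.1 62.8] world [  3.    1.2 -62.8]
```

View pics/s11.png

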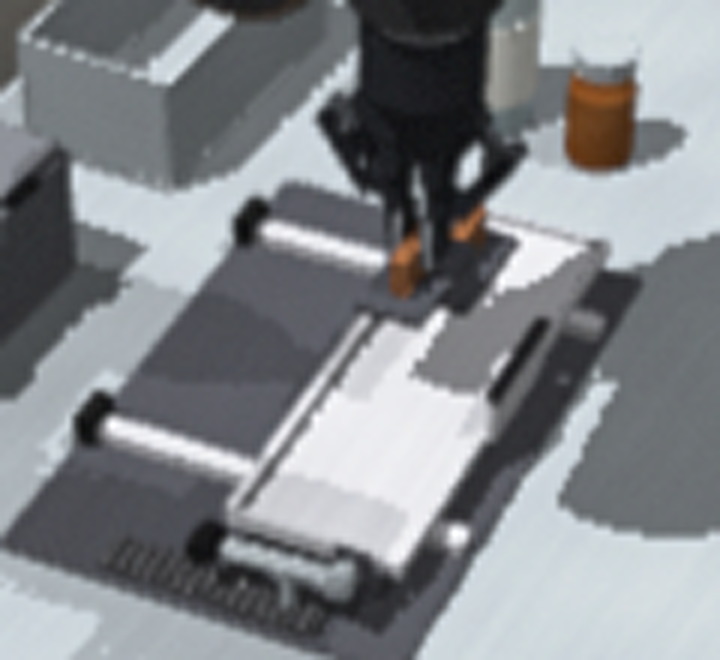

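Emit:
drive_tool(plan=[-1,0,0,25,0,0,0,-1,0,0,25,0,0,0,-1,0,0,13,0,0,0,-1,0,0,2,0,0,0,-1,0,0,1,0,0,0,-1,0,0,0,0,0,0])

```text
t: 19.15
position: [538.1, -134.0, 52.5]
orientation: [-2.287, 2.153, -0.001]
contact_force: [0.0, 0.1, -0.6]
width: 10.4
```

Emit:
drive_tool(plan=[-1,0,0,1,0,0,0,-1,0,0,1,0,0,0,-1,0,0,0,0,0,0])

```text
t: 19.52
position: [537.5, -134.2, 49.8]
orientation: [-2.287, 2.154, -0.0]
contact_force: [-0.2, 0.1, -1.5]
width: 10.6
```

Emit:
drive_tool(plan=[-1,0,0,1,0,0,0,-1,0,0,0,0,0,0])

```text
t: 19.77
position: [537.5, -134.1, 48.6]
orientation: [2.287, -2.154, -0.0]
contact_force: [-0.6, 1.3, -2.6]
width: 10.6
```

Emit:
drive_tool(plan=[-1,0,0,0.7,0,0,0,-1,0,-2,0,0,0,0,-1,0,-2,0,0,0,0,-1,0,-2,0,0,0,0,-1,0,-2,0,0,0,0,-1,0,0,0,0,0,0])

```text
t: 20.52
position: [544.6, -134.0, 48.5]
orientation: [2.286, -2.153, -0.001]
contact_force: [-4.5, -0.2, 6.2]
width: 10.9
```

Emit:
drive_tool(plan=[-1,0,-1,0,0,0,0,-1,0,0,0,0,0,0])

```text
t: 20.78
position: [545.1, -134.0, 48.5]
orientation: [2.286, -2.153, -0.002]
contact_force: [-6.2, -0.3, 6.8]
width: 10.9
```

Emit:
drive_tool(plan=[-1,0,0,-0.6,0,0,0,-1,0,-1,0,0,0,0,-0.6,0,0,0,0,0,0,-0.6,0,0,0,0,0,0,-0.3,0,0,-10,0,0,0,-0.3,0,0,-30,0,0,0,-0.3,0,0,-30,0,0,0,-0.3,0,0,0,0,0,0])

```text
t: 21.78
position: [549.5, -133.5, 122.0]
orientation: [-2.285, 2.151, -0.006]
contact_force: [-0.2, 0.6, -0.1]
width: 29.9
```

```bash
python3 -c "
from h import *
snap('side','s12',(200,110,320,220),6)
presses('top',(165,185,200,220)); presses('side',(195,260,235,292))
go(461.3,360,118,np.radians(-12.5))"
```

```text
top rail [182. 197.] ctr [462.4 360.5] size [54.  14.4] ang 76.6
top union [184. 198.] ctr [461.6 360.3] size [82.4 41.5] ang 78.1
side rail [213. 273.] ctr [456.8 371.6] size [63.8 23.9] ang 77.3
side union [214. 277.] ctr [461.5 364.4] size [83.4 45.8] ang 78.2
pos [ 547.3 -133.5  118.6] F [-0.5  0.5  0.5] w 29.7 t 21.93 q6 -0.05
tool d (cur axes) [-497.7   56.3    0.7]  rot [0.    0.    0.278]  d in target axes [-463.2  190.7    0.6] world [-86.  493.5  -0.6]
```

View pics/s12.png

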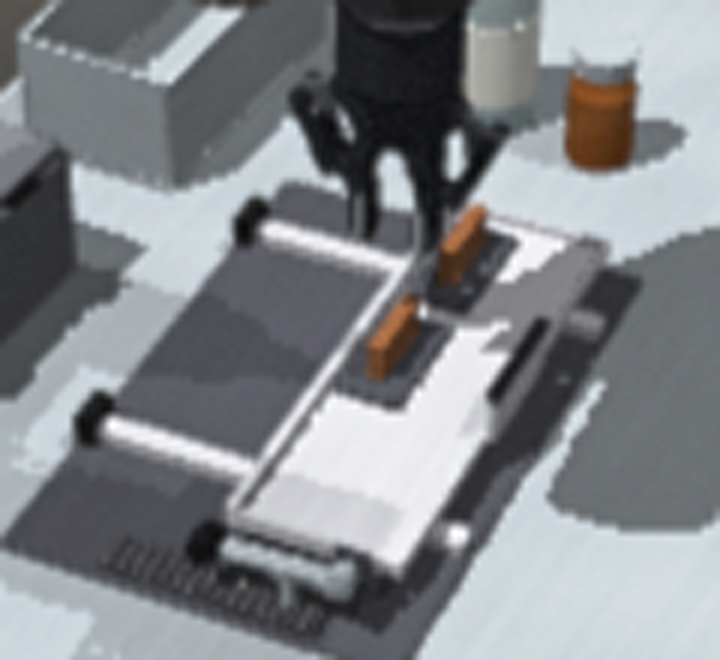

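Emit:
drive_tool(plan=[-0.1,0,0,0,0,0,0.139,-0.1,0,0,0,0,0,0.139,-0.1,-52,21,0,0,0,0,-0.1,-52,21,0,0,0,0,-0.1,-52,21,0,0,0,0,-0.1,-52,21,0,0,0,0,-0.1,-52,21,0,0,0,0,-0.1,-52,21,0,0,0,0])

```text
t: 22.92
position: [491.0, 199.8, 117.9]
orientation: [1.966, -2.449, 0.0]
contact_force: [0.8, -1.1, 0.4]
width: 38.2
```

Emit:
drive_tool(plan=[-0.1,-50,21,0,0,0,0,-0.1,-50,21,0,0,0,0,-0.1,-50,22,0,0,0,0,-0.1,0,0,0,0,0,0])

```text
t: 23.42
position: [461.0, 361.6, 117.4]
orientation: [1.97, -2.445, 0.001]
contact_force: [0.3, -0.1, 0.0]
width: 38.5
```

```bash
python3 -c "
from h import *
go(461.3,360,18,np.radians(-12.5))"
```

```text
pos [461.  361.6 117.4] F [ 0.3 -0.1  0. ] w 38.5 t 23.43 q6 -1.21
tool d (cur axes) [ 1.4 -0.7 99.4]  rot [ 0.    -0.001  0.004]  d in target axes [ 1.5 -0.6 99.4] world [  0.3  -1.6 -99.4]
```

Emit:
drive_tool(plan=[-0.1,1,0,40,0,0,0,-0.1,0,0,40,0,0,0,-0.1,0,0,14,0,0,0,-0.1,0,0,4,0,0,0,-0.1,0,0,0,0,0,0])

```text
t: 24.05
position: [462.3, 358.0, 21.5]
orientation: [-1.966, 2.449, 0.0]
contact_force: [0.1, 0.5, -0.3]
width: 38.3
```

Emit:
drive_tool(plan=[-1,0,0,0,0,0,0,-1,0,0,0,0,0,0,-1,0,0,0,0,0,0,-1,0,0,0,0,0,0,-1,0,0,0,0,0,0])

```text
t: 24.68
position: [462.3, 358.3, 22.1]
orientation: [-1.966, 2.448, 0.0]
contact_force: [-0.5, -0.8, 6.0]
width: 10.2
```

Emit:
drive_tool(plan=[-1,0,0,-10,0,0,0,-1,0,0,-30,0,0,0,-1,0,0,-45,0,0,0,-1,0,0,-15,0,0,0,-1,0,0,0,0,0,0])

```text
t: 25.3
position: [461.8, 358.0, 121.7]
orientation: [-1.965, 2.449, 0.002]
contact_force: [0.2, -0.1, -3.2]
width: 10.0
```

```bash
python3 -c "
from h import *
snap('side','s13',(155,195,275,295),6)
a=np.radians(3.43);X=np.array([np.cos(a),np.sin(a)]);Y=np.array([-X[1],X[0]]);f=np.array([570.,-132.6])
p=f-31*X+105*Y;print(p)
go(*p,118,a)"
```

```text
[532.77348274 -29.64279329]
pos [461.3 357.3 120.3] F [ 0.8 -0.6 -2.5] w 10.4 t 25.35 q6 -1.21
tool d (cur axes) [ 362.3 -153.6    2.2]  rot [ 0.001  0.    -0.278]  d in target axes [390.6 -48.2   2.3] world [  71.5 -387.    -2.3]
```

View pics/s13.png

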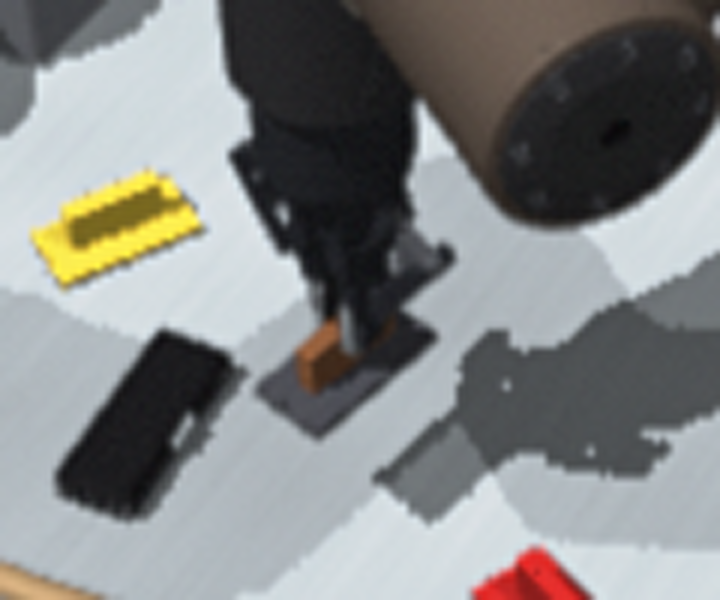

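Emit:
drive_tool(plan=[-1,0,0,0,0,0,-0.139,-1,0,0,0,0,0,-0.139,-1,49,-6,0,0,0,0,-1,49,-6,0,0,0,0,-1,49,-6,0,0,0,0,-1,49,-6,0,0,0,0,-1,49,-6,0,0,0,0,-1,49,-6,0,0,0,0])

```text
t: 26.35
position: [514.3, 64.4, 118.9]
orientation: [2.285, -2.152, -0.002]
contact_force: [0.4, 0.3, -2.0]
width: 10.3
```

Emit:
drive_tool(plan=[-1,49,-6,0,0,0,0,-1,47,-6,0,0,0,0,-1,0,0,0,0,0,0])

```text
t: 26.72
position: [531.8, -31.7, 118.5]
orientation: [2.28, -2.156, -0.003]
contact_force: [-0.7, 0.7, -2.8]
width: 10.3
```

```bash
python3 -c "
from h import *
snap('side','s14',(200,110,320,220),6)
go(532.8,-29.6,54,np.radians(3.43))"
```

```text
pos [531.8 -30.5 118.7] F [-0.9  0.6 -2.3] w 10.2 t 26.77 q6 -0.25
tool d (cur axes) [-0.9 -1.2 64.7]  rot [ 0.004 -0.    -0.003]  d in target axes [-0.8 -1.  64.7] world [  1.    0.9 -64.7]
```

View pics/s14.png

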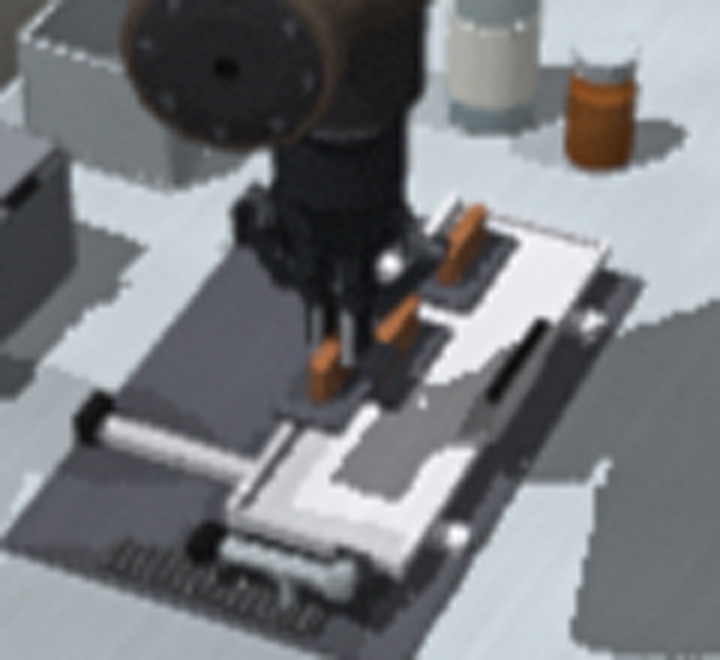

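Emit:
drive_tool(plan=[-1,0,0,25,0,0,0,-1,0,0,22,0,0,0,-1,0,0,13,0,0,0,-1,0,0,3,0,0,0,-1,0,0,2,0,0,0,-1,0,0,0,0,0,0])

```text
t: 27.52
position: [533.5, -28.6, 56.2]
orientation: [-2.287, 2.153, -0.001]
contact_force: [-0.2, -0.3, -2.3]
width: 10.2
```

Emit:
drive_tool(plan=[-1,0,0,1,0,0,0,-1,0,0,0,0,0,0])

```text
t: 27.78
position: [533.2, -28.8, 54.9]
orientation: [-2.287, 2.154, -0.0]
contact_force: [-0.0, -0.0, -2.8]
width: 10.4
```

Emit:
drive_tool(plan=[-1,0,0,1,0,0,0,-1,0,0,0.7,0,0,0,-1,0,0,0,0,0,0])

```text
t: 28.15
position: [533.0, -28.8, 52.9]
orientation: [2.287, -2.154, -0.0]
contact_force: [-0.4, 0.2, -1.7]
width: 10.1
```

Emit:
drive_tool(plan=[-1,0,0,0.7,0,0,0,-1,0,0,0,0,0,0])

```text
t: 28.4
position: [533.1, -28.7, 52.2]
orientation: [2.287, -2.154, -0.0]
contact_force: [0.1, 0.7, -3.2]
width: 10.3
```

Emit:
drive_tool(plan=[-1,0,0,0.6,0,0,0,-1,0,-2,0,0,0,0,-1,0,-2,0,0,0,0,-1,0,-2,0,0,0,0,-1,0,-1,0,0,0,0,-1,0,0,0,0,0,0])

```text
t: 29.15
position: [538.6, -28.9, 52.1]
orientation: [2.285, -2.152, -0.002]
contact_force: [-6.8, -0.0, 8.3]
width: 10.3
```

Emit:
drive_tool(plan=[-0.6,0,0,0,0,0,0,-0.6,0,0,0,0,0,0,-0.3,0,0,-10,0,0,0,-0.3,0,0,-30,0,0,0,-0.3,0,0,-30,0,0,0,-0.3,0,0,0,0,0,0])

```text
t: 29.9
position: [542.0, -27.9, 124.8]
orientation: [-2.284, 2.15, -0.005]
contact_force: [-0.4, -0.1, -0.4]
width: 30.1
```

```bash
python3 -c "
from h import *
snap('side','s15',(200,110,320,220),6)
a=np.radians(3.43);X=np.array([np.cos(a),np.sin(a)]);Y=np.array([-X[1],X[0]]);f=np.array([570.,-132.6])
p=f-75*X+105*Y;print(p)
go(*p,100,a)"
```

```text
[488.85230265 -32.27527117]
pos [541.  -28.1 123.3] F [-0.6  0.7 -0.4] w 30.2 t 29.95 q6 -0.25
tool d (cur axes) [ 1.1 52.4 23.1]  rot [-0.003  0.001  0.   ]  d in target axes [ 1.1 52.3 23.3] world [-52.1  -4.2 -23.3]
```

View pics/s15.png

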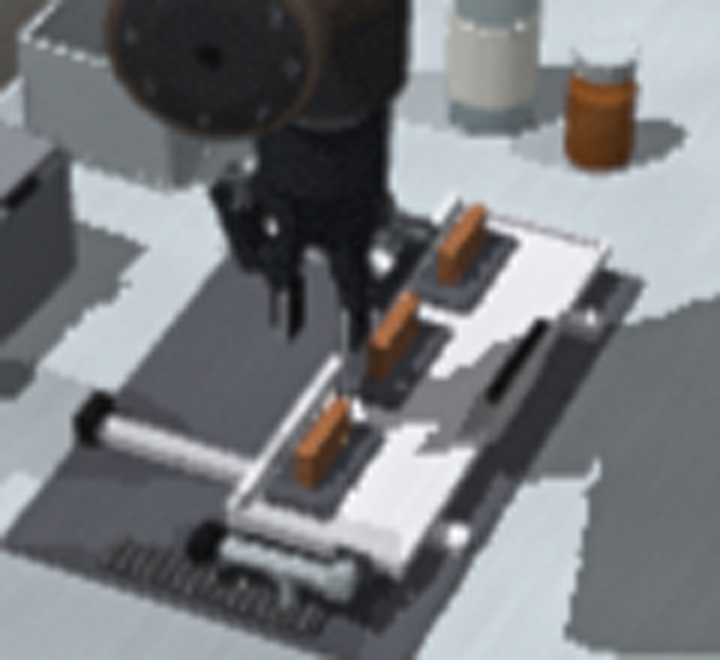

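Emit:
drive_tool(plan=[-1,0,52,10,0,0,0,-1,0,0,10,0,0,0,-1,0,0,25,0,0,0,-1,0,0,25,0,0,0,-1,0,0,15,0,0,0,-1,0,0,0,0,0,0])

```text
t: 30.7
position: [487.2, -31.8, 35.2]
orientation: [2.285, -2.152, -0.003]
contact_force: [0.1, 0.1, -0.0]
width: 0.1
```

```bash
python3 -c "
from h import *
snap('side','s16',(220,150,300,215),9)
go(488.9,-32.3,35,np.radians(3.43))"
```

```text
pos [487.9 -31.6  36.1] F [-1.1 -0.2  0.4] w -0.1 t 30.75 q6 -0.28
tool d (cur axes) [ 0.8 -1.   1.1]  rot [ 0.002 -0.001  0.   ]  d in target axes [ 0.8 -1.   1.1] world [ 1.  -0.7 -1.1]
```

View pics/s16.png

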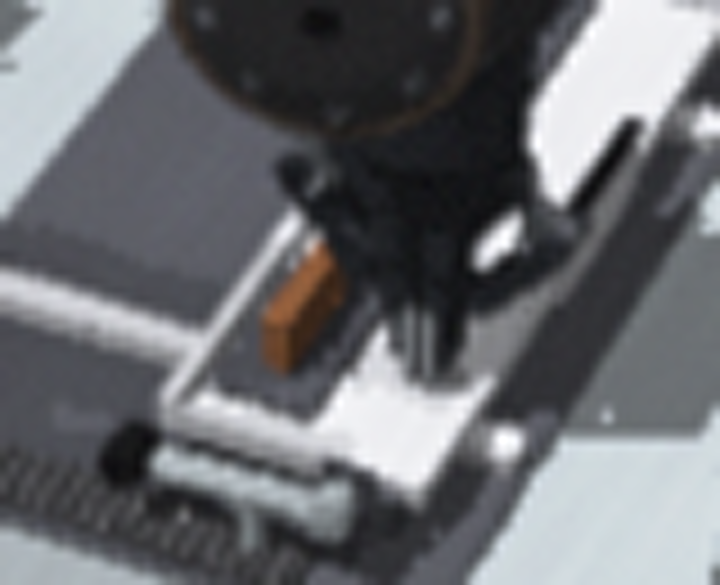

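Emit:
drive_tool(plan=[-1,0,-5,0.5,0,0,0,-1,0,-4,0,0,0,0,-1,0,-3,0,0,0,0,-1,0,0,0,0,0,0])

```text
t: 31.25
position: [500.5, -30.7, 36.3]
orientation: [-2.287, 2.154, -0.0]
contact_force: [-0.2, -0.8, 0.3]
width: -0.4
```

Emit:
drive_tool(plan=[-1,0,-2,0,0,0,0,-1,0,-1,0,0,0,0,-1,0,0,0,0,0,0])

```text
t: 31.62
position: [503.2, -30.6, 36.1]
orientation: [-2.287, 2.154, -0.0]
contact_force: [-1.0, 0.1, -0.5]
width: -0.0
```

Emit:
drive_tool(plan=[-1,0,-1,0,0,0,0,-1,0,-1,0,0,0,0,-1,0,0,0,0,0,0])

```text
t: 32.0
position: [505.2, -30.4, 36.1]
orientation: [-2.287, 2.154, -0.0]
contact_force: [0.2, 0.3, 0.0]
width: -0.1
```

Emit:
drive_tool(plan=[-1,0,0,1.2,0,0,0,-1,0,-1.5,0,0,0,0,-1,0,-1,0,0,0,0,-1,0,0,0,0,0,0])

```text
t: 32.5
position: [507.7, -30.3, 34.9]
orientation: [2.287, -2.154, 0.0]
contact_force: [-0.3, 0.7, -1.0]
width: -0.2
```

Emit:
drive_tool(plan=[-1,0,-1,0,0,0,0,-1,0,-1,0,0,0,0,-1,0,0,0,0,0,0])

```text
t: 32.88
position: [509.7, -30.1, 35.0]
orientation: [-2.287, 2.154, -0.0]
contact_force: [0.1, -0.9, -0.4]
width: -0.4
```

```bash
python3 -c "
from h import *
snap('side','s17',(220,150,300,215),9)
go(488.9,-32.3,35,np.radians(3.43))"
```

```text
pos [509.7 -30.2  34.9] F [ 0.2 -0.  -0.4] w -0.1 t 32.92 q6 -0.27
tool d (cur axes) [ 0.9 20.8 -0.1]  rot [-0.  0.  0.]  d in target axes [ 0.9 20.8 -0.1] world [-20.8  -2.1   0.1]
```

View pics/s17.png

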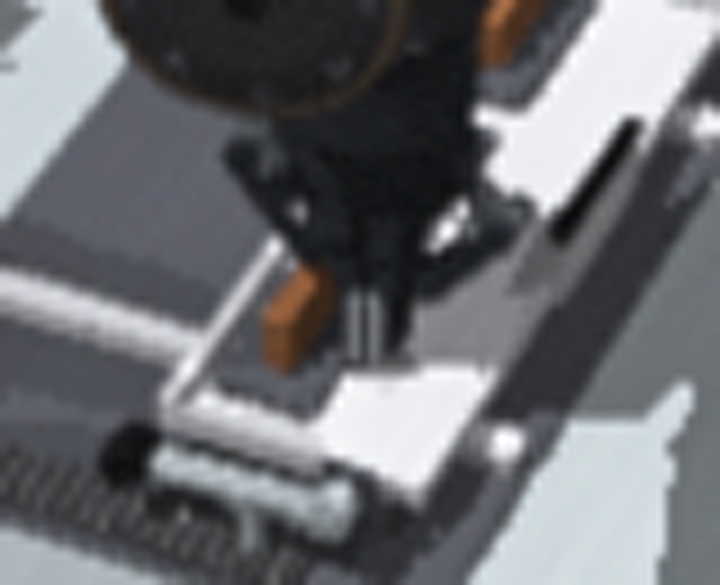

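Emit:
drive_tool(plan=[-1,0,-1,0,0,0,0,-1,0,-0.5,0,0,0,0,-1,0,0,0,0,0,0])

```text
t: 33.3
position: [510.5, -30.2, 34.8]
orientation: [2.286, -2.153, -0.001]
contact_force: [-2.7, -0.3, 1.7]
width: -0.2
```

Emit:
drive_tool(plan=[-1,0,-1,0,0,0,0,-1,0,-0.5,0,0,0,0,-1,0,0,0,0,0,0])

```text
t: 33.67
position: [512.9, -29.9, 35.0]
orientation: [-2.287, 2.154, -0.0]
contact_force: [-0.7, 0.1, -0.7]
width: 0.1
```

Emit:
drive_tool(plan=[-1,0,-1,0,0,0,0,-1,0,0,0,0,0,0])

```text
t: 33.92
position: [513.7, -29.9, 34.9]
orientation: [-2.287, 2.154, -0.0]
contact_force: [-0.2, 0.2, -0.5]
width: -0.1
```

Emit:
drive_tool(plan=[-1,0,-1,0,0,0,0,-1,0,0,0,0,0,0])

```text
t: 34.17
position: [514.7, -29.8, 35.0]
orientation: [-2.287, 2.154, -0.0]
contact_force: [-1.6, -1.2, -0.1]
width: -0.2
```

Emit:
drive_tool(plan=[-1,0,-1,0,0,0,0,-1,0,0,0,0,0,0])

```text
t: 34.42
position: [515.8, -29.8, 35.0]
orientation: [-2.287, 2.154, -0.0]
contact_force: [-0.7, -0.6, -0.4]
width: 0.1
```

Emit:
drive_tool(plan=[-1,0,-0.7,0,0,0,0,-1,0,0,0,0,0,0])

```text
t: 34.67
position: [516.3, -29.8, 35.0]
orientation: [2.287, -2.154, -0.0]
contact_force: [-2.6, -0.2, -0.6]
width: -0.1
```

```bash
python3 -c "
from h import *
snap('side','s18',(220,150,300,215),9)
go(488.9,-32.3,35,np.radians(3.43))"
```

```text
pos [516.3 -29.8  35. ] F [-1.4  0.5  0.2] w -0.3 t 34.73 q6 -0.26
tool d (cur axes) [ 0.9 27.5 -0. ]  rot [ 0. -0.  0.]  d in target axes [ 0.9 27.5 -0. ] world [-27.4  -2.5   0. ]
```

View pics/s18.png

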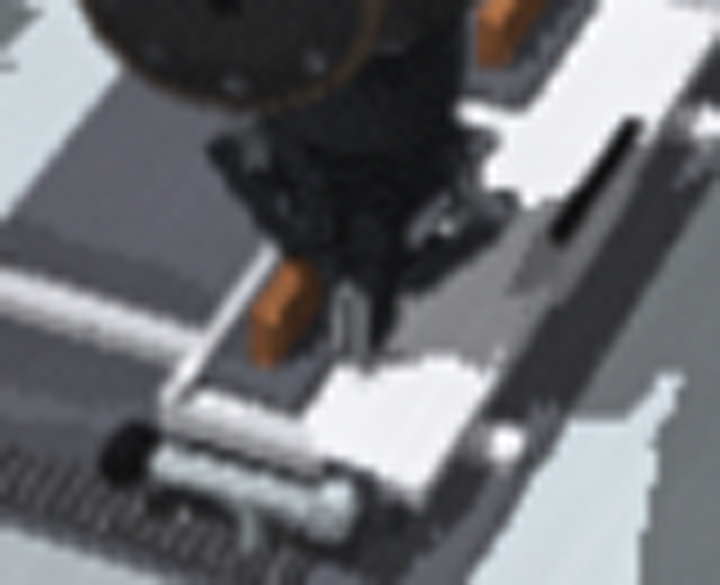

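Emit:
drive_tool(plan=[-1,0,-1,0,0,0,0,-1,0,-0.5,0,0,0,0,-1,0,0,0,0,0,0])

```text
t: 35.1
position: [516.6, -30.0, 34.8]
orientation: [2.285, -2.153, -0.002]
contact_force: [-5.7, 0.9, 3.8]
width: -0.3
```

Emit:
drive_tool(plan=[-1,0,-0.7,0,0,0,0,-1,0,0,0,0,0,0])

```text
t: 35.35
position: [516.7, -30.1, 34.7]
orientation: [2.285, -2.152, -0.003]
contact_force: [-7.8, -0.3, 4.8]
width: -0.3
```

Emit:
drive_tool(plan=[-1,0,-0.5,0,0,0,0,-1,0,0,0,0,0,0,-1,0,4,0,0,0,0,-1,0,8,-10,0,0,0,-1,35,0,0,0,0,0,-1,35,0,0,0,0,0,-1,34,0,0,0,0,0,-1,0,0,10,0,0,0])

```text
t: 36.35
position: [514.4, -135.7, 36.2]
orientation: [-2.283, 2.155, -0.004]
contact_force: [0.2, 0.1, -0.1]
width: -0.0
```

```bash
python3 -c "
from h import *
snap('side','s19',(225,135,305,200),9)
a=np.radians(3.43);X=np.array([np.cos(a),np.sin(a)]);Y=np.array([-X[1],X[0]]);f=np.array([570.,-132.6])
go(*(f-50*X),35,a)"
```

```text
pos [ 513.1 -134.8   34.4] F [-0.4  0.  -2.1] w 0.0 t 36.4 q6 -0.05
tool d (cur axes) [ 1.1 -6.9 -0.6]  rot [-0.001  0.    -0.002]  d in target axes [ 1.2 -6.9 -0.6] world [ 7.  -0.7  0.6]
```

View pics/s19.png

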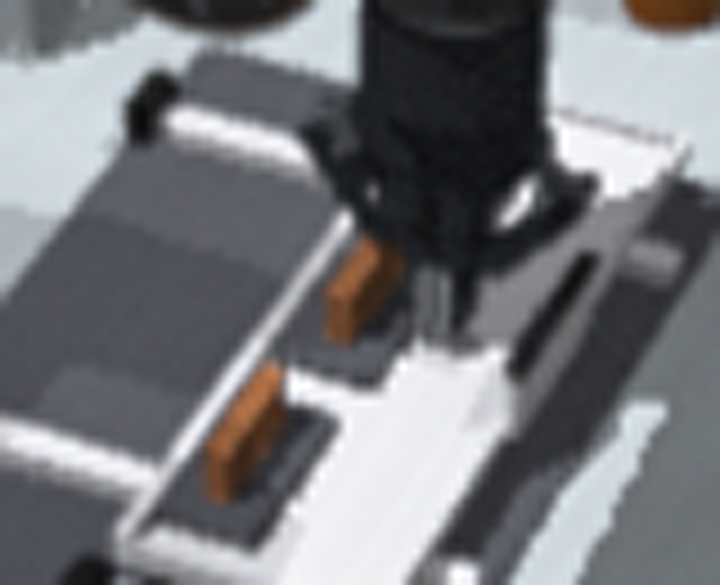

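Emit:
drive_tool(plan=[-1,0,-2,-0.5,0,0,0,-1,0,-1,0,0,0,0,-1,0,-1,0,0,0,0,-1,0,-1,0,0,0,0,-1,0,-1,0,0,0,0,-1,0,0,0,0,0,0])

```text
t: 37.15
position: [519.3, -133.7, 35.4]
orientation: [2.287, -2.154, -0.0]
contact_force: [0.1, -0.2, 0.1]
width: 0.2
```

Emit:
drive_tool(plan=[-1,0,-1,0,0,0,0,-1,0,-1,0,0,0,0,-1,0,0,0,0,0,0])

```text
t: 37.52
position: [521.2, -133.7, 35.4]
orientation: [2.287, -2.154, -0.0]
contact_force: [-1.2, 0.3, 0.4]
width: -0.1
```

Emit:
drive_tool(plan=[-1,0,-1,0,0,0,0,-1,0,0,0,0,0,0])

```text
t: 37.78
position: [522.5, -133.6, 35.4]
orientation: [-2.287, 2.154, -0.0]
contact_force: [-0.3, -0.5, -1.0]
width: -0.0
```

Emit:
drive_tool(plan=[-1,0,-1,0,0,0,0,-1,0,0,0,0,0,0])

```text
t: 38.02
position: [523.2, -133.5, 35.4]
orientation: [2.287, -2.154, -0.0]
contact_force: [-1.4, -0.6, -0.3]
width: 0.1
```

Emit:
drive_tool(plan=[-1,0,-0.7,0,0,0,0,-1,0,0,0,0,0,0])

```text
t: 38.28
position: [523.4, -133.6, 35.4]
orientation: [2.286, -2.153, -0.001]
contact_force: [-3.7, -1.1, 1.5]
width: 0.2
```

Emit:
drive_tool(plan=[-1,0,-0.7,0,0,0,0,-1,0,0,0,0,0,0])

```text
t: 38.52
position: [523.5, -133.6, 35.3]
orientation: [2.286, -2.153, -0.002]
contact_force: [-6.0, -0.5, 3.8]
width: 0.4
```

Emit:
drive_tool(plan=[-1,0,-0.8,0,0,0,0,-1,0,0,0,0,0,0,-1,0,4,0,0,0,0,-1,0,10,-10,0,0,0,-1,35,0,0,0,0,0,-1,35,0,0,0,0,0,-1,34,0,0,0,0,0,-1,0,0,10,0,0,0])

```text
t: 39.52
position: [518.7, -240.0, 36.7]
orientation: [-2.283, 2.155, -0.005]
contact_force: [0.4, 0.3, -0.6]
width: -0.0
```

```bash
python3 -c "
from h import *
snap('side','s20',(225,115,315,190),8)
a=np.radians(3.43);X=np.array([np.cos(a),np.sin(a)]);Y=np.array([-X[1],X[0]]);f=np.array([570.,-132.6])
go(*(f-50*X-105*Y),35,a)"
```

```text
pos [ 517.3 -238.7   34.8] F [-0.7  0.6 -1.4] w -0.2 t 39.58 q6 0.15
tool d (cur axes) [ 2.2 -9.  -0.2]  rot [-0.     0.    -0.002]  d in target axes [ 2.2 -9.  -0.2] world [ 9.1 -1.7  0.2]
```

View pics/s20.png

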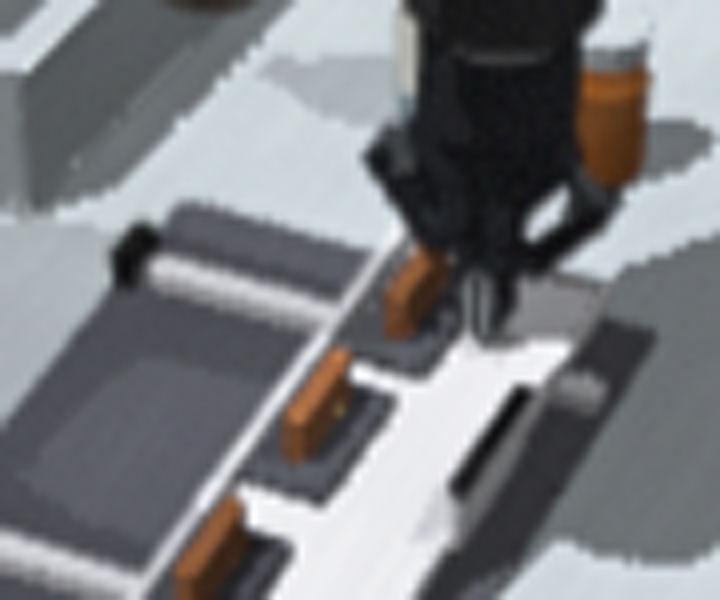

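Emit:
drive_tool(plan=[-1,2,-2,0,0,0,0,-1,0,-2,0,0,0,0,-1,0,-2,0,0,0,0,-1,0,-1,0,0,0,0,-1,0,-1,0,0,0,0,-1,0,-1,0,0,0,0,-1,0,0,0,0,0,0])

```text
t: 40.45
position: [526.8, -239.5, 35.4]
orientation: [2.287, -2.154, -0.0]
contact_force: [-2.6, 1.4, 1.4]
width: -0.3
```

Emit:
drive_tool(plan=[-1,0,-1,0,0,0,0,-1,0,-0.7,0,0,0,0,-1,0,0,0,0,0,0])

```text
t: 40.83
position: [528.8, -239.4, 35.4]
orientation: [-2.287, 2.154, -0.0]
contact_force: [-1.4, 0.8, -0.4]
width: -0.1
```

Emit:
drive_tool(plan=[-1,0,-0.7,0,0,0,0,-1,0,0,0,0,0,0])

```text
t: 41.08
position: [529.3, -239.3, 35.4]
orientation: [-2.287, 2.154, -0.0]
contact_force: [-1.0, -0.8, -1.0]
width: 0.1
```

Emit:
drive_tool(plan=[-1,0,-0.7,0,0,0,0,-1,0,-0.7,0,0,0,0,-1,0,0,0,0,0,0])

```text
t: 41.45
position: [530.5, -239.3, 35.4]
orientation: [2.287, -2.154, -0.0]
contact_force: [-1.6, 0.6, -1.1]
width: -0.3
```

Emit:
drive_tool(plan=[-1,0,-0.7,0,0,0,0,-1,0,0,0,0,0,0])

```text
t: 41.7
position: [530.7, -239.3, 35.4]
orientation: [2.286, -2.153, -0.001]
contact_force: [-4.8, -0.8, 1.5]
width: 0.0
```

Emit:
drive_tool(plan=[-1,0,-1.2,0,0,0,0,-1,0,0,0,0,0,0,-1,0,4,0,0,0,0,-1,0,8,-20,0,0,0,-1,0,0,-50,0,0,0,-1,0,30,-50,0,0,0,-1,0,40,0,0,0,0,-1,0,0,0,0,0,0])

```text
t: 42.7
position: [449.1, -244.1, 158.0]
orientation: [-2.284, 2.153, -0.005]
contact_force: [1.0, -0.5, -0.0]
width: 0.1
```

```bash
python3 -c "
from h import *
snap('side','s21',(210,120,310,215),7);snap('top','t21',(230,140,360,220),6)
a=np.radians(3.8)
go(560,75,120,a+np.pi/2)"
```

```text
pos [ 451.2 -244.3  157.2] F [ 0.1  0.5 -0.5] w 0.4 t 42.8 q6 0.17
tool d (cur axes) [-312.2 -127.7   37.3]  rot [-0.003  0.002  1.564]  d in target axes [-129.8  311.4   37.2] world [108.8 319.3 -37.2]
```

View pics/s21.png

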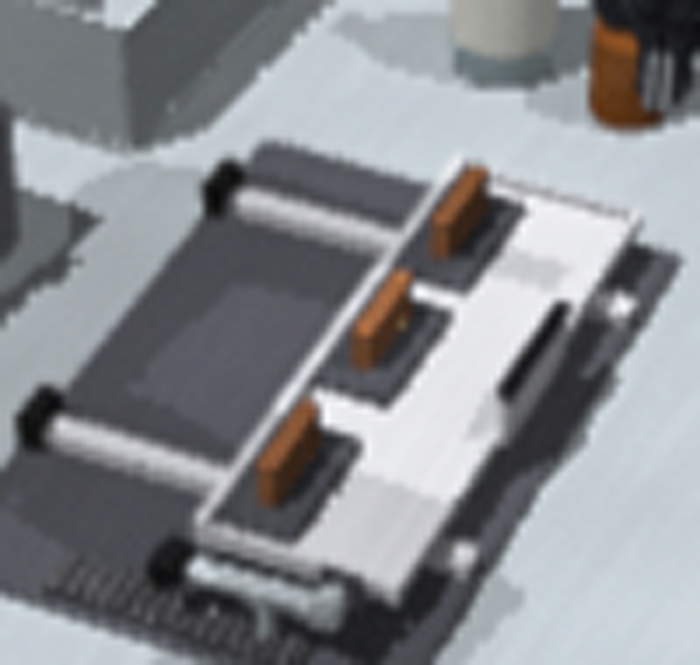

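View pics/t21.png

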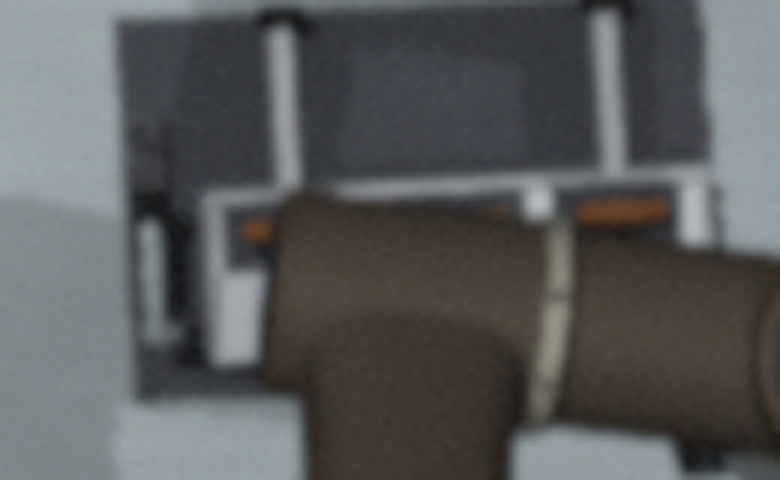

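```bash
python3 -c "
from h import *
k=tri((234.6,200),(255,173.7));print(k,ray('side',(234.6,200),[46.]),ray('top',(255,173.7),[46.]))
p=np.load('s21.npy')
cv2.imwrite('pics/k1.png',cv2.resize(p[185:215,220:270,::-1],None,fx=14,fy=14,interpolation=cv2.INTER_CUBIC))
"
```

```text
[559.85978318  73.24818528  41.77811608] [[557.35109783  76.97122879  46.        ]] [[559.63948612  73.28360515  46.        ]]
```

View pics/k1.png

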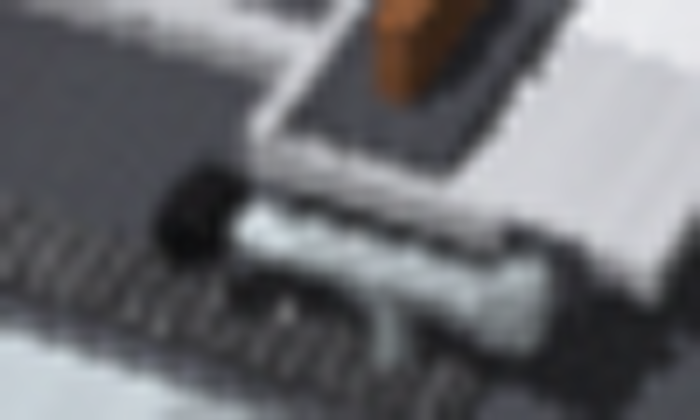

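Emit:
drive_tool(plan=[-1,-45,-18,0,0,0,0,-1,-45,-18,0,0,0,0,-1,-45,-18,0,0,0,0,-1,-45,-18,0,0,0,0,-1,-45,-18,0,0,0,0,-1,-45,-18,0,0,0,0,-1,-42,-18,0,0,0,0,-0.3,0,0,0,0,0,-0.174])

```text
t: 43.8
position: [559.5, 78.3, 155.2]
orientation: [-2.471, 1.939, -0.001]
contact_force: [-0.0, -0.1, -0.3]
width: 17.1
```

Emit:
drive_tool(plan=[-0.3,0,0,0,0,0,-0.175,-0.3,0,0,0,0,0,-0.175,-0.3,0,0,0,0,0,-0.175,-0.3,0,0,0,0,0,-0.175,-0.3,0,0,0,0,0,-0.175,-0.3,0,0,0,0,0,-0.175,-0.3,0,0,0,0,0,-0.175,-0.3,0,0,0,0,0,-0.175])

```text
t: 44.8
position: [558.5, 75.5, 155.4]
orientation: [3.14, 0.109, 0.0]
contact_force: [0.0, -0.5, 0.4]
width: 30.0
```

```bash
python3 -c "
from h import *
go(561,75,120,np.radians(3.8)+np.pi/2)"
```

```text
pos [558.5  75.5 155.4] F [ 0.  -0.5  0.4] w 30.0 t 44.8 q6 1.16
tool d (cur axes) [ 2.4  0.7 35.4]  rot [ 0.    -0.     0.003]  d in target axes [ 2.5  0.7 35.4] world [  2.5  -0.5 -35.4]
```

Emit:
drive_tool(plan=[-0.2,1.5,1,30,0,0,0,-0.2,0,0,30,0,0,0,-0.2,0,0,20,0,0,0,-0.2,0,0,0,0,0,0])

```text
t: 45.3
position: [558.9, 74.0, 73.9]
orientation: [3.139, 0.1, -0.005]
contact_force: [-0.8, -0.1, 0.1]
width: 33.9
```

```bash
python3 -c "
from h import *
snap('side','s22',(205,160,275,215),10)
go(560,74,40,np.radians(3.8)+np.pi/2)"
```

```text
pos [559.6  74.3  75.1] F [-1.  -0.4  0.5] w 34.0 t 45.35 q6 1.16
tool d (cur axes) [ 0.4  0.3 35.1]  rot [ 0.001  0.001 -0.003]  d in target axes [ 0.3  0.3 35.1] world [  0.4  -0.3 -35.1]
```

View pics/s22.png

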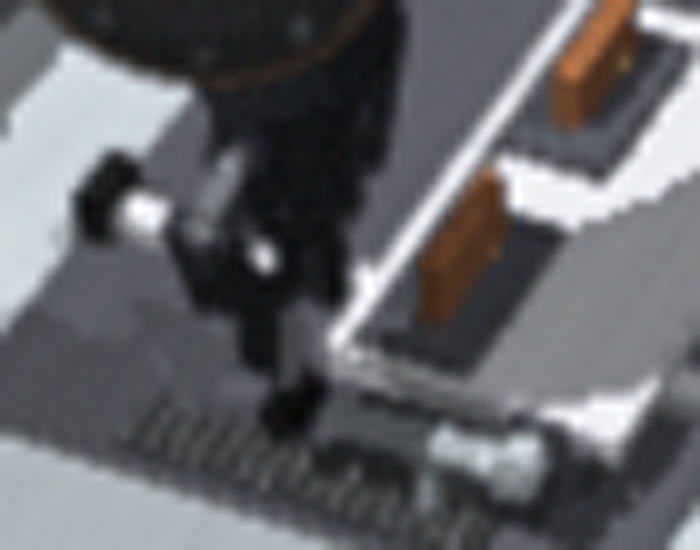

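Emit:
drive_tool(plan=[-0.2,0,0,10,0,0,0,-0.2,0,0,8,0,0,0,-0.2,0,0,5,0,0,0,-0.2,0,0,0,0,0,0])

```text
t: 45.85
position: [559.0, 73.9, 52.1]
orientation: [3.14, 0.099, -0.001]
contact_force: [0.5, -0.1, 0.1]
width: 34.3
```

Emit:
drive_tool(plan=[-0.2,0,0,6,0,0,0,-0.2,0,0,4,0,0,0,-0.2,0,0,0,0,0,0])

```text
t: 46.22
position: [559.0, 73.9, 42.0]
orientation: [3.14, 0.099, -0.001]
contact_force: [0.1, -0.1, -0.6]
width: 34.4
```

```bash
python3 -c "
from h import *
snap('side','s23',(205,160,275,215),10)
go(560,74,40,np.radians(3.8)+np.pi/2)"
```

```text
pos [559.2  74.   42.3] F [-0.1 -1.3 -0.3] w 34.1 t 46.27 q6 1.16
tool d (cur axes) [0.8 0.  2.3]  rot [ 0.     0.    -0.003]  d in target axes [0.8 0.  2.3] world [ 0.8  0.  -2.3]
```

View pics/s23.png

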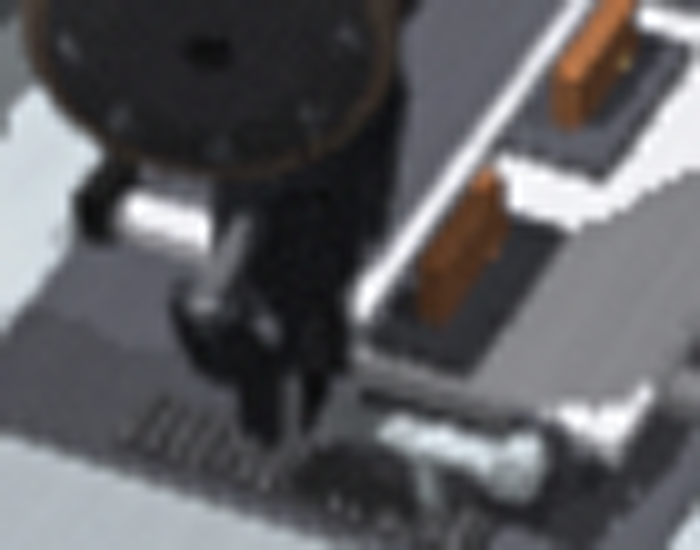

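Emit:
drive_tool(plan=[-0.4,0,0,1,0,0,0,-0.5,0,0,0,0,0,0,-0.5,0,0,0,0,0,0])

```text
t: 46.65
position: [559.4, 74.8, 41.6]
orientation: [-3.139, -0.1, -0.001]
contact_force: [-1.3, 6.5, -0.0]
width: 21.3
```

Emit:
drive_tool(plan=[-1,0,0,0,0,0,0,-1,0,0,0,0,0,0,-1,0,0,0,0,0,0])

```text
t: 47.02
position: [559.4, 74.8, 41.7]
orientation: [-3.139, -0.1, -0.001]
contact_force: [-2.1, 6.1, 0.8]
width: 20.3
```

Emit:
drive_tool(plan=[-1,0,-0.5,-5,0,0,0,-1,-0.3,0,-5,0,0,0,-1,-0.5,0,-5,0,0,0,-1,-1,0,-5,0,0,0,-1,-1.3,0,-5,0,0,0,-1,-1.6,0,-5,0,0,0,-1,-1.9,0,-5,0,0,0,-1,-2,0,-4,0,0,0])

```text
t: 48.02
position: [547.9, 73.9, 79.0]
orientation: [-3.14, -0.097, 0.008]
contact_force: [-4.6, 6.9, -9.9]
width: 19.7
```

```bash
python3 -c "
from h import *
snap('side','s24',(205,140,295,215),8)
go(551,74,40,np.radians(3.8)+np.pi/2)"
```

```text
pos [547.8  73.9  79.5] F [-5.8  6.8 -8.8] w 19.8 t 48.08 q6 1.15
tool d (cur axes) [ 3.4  0.1 39.5]  rot [-0.     0.005 -0.005]  d in target axes [ 3.2  0.1 39.5] world [  3.2   0.1 -39.5]
```

View pics/s24.png

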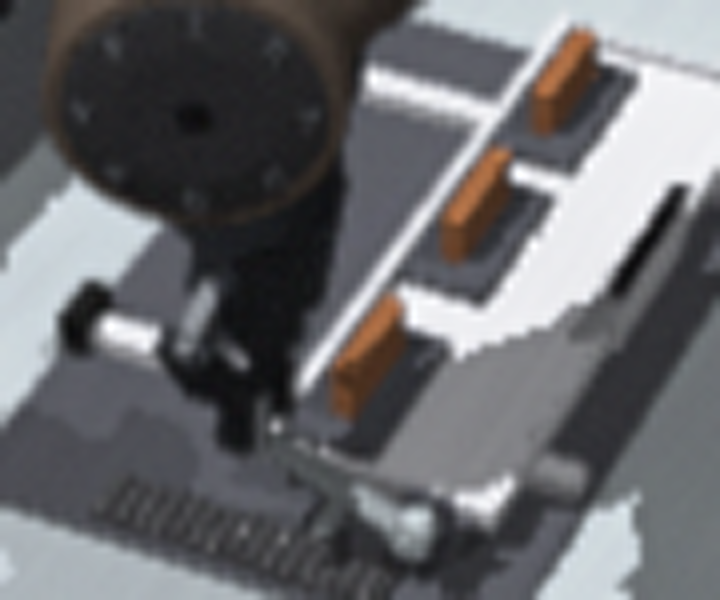

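Emit:
drive_tool(plan=[-0.2,0,0,0,0,0,0,-0.2,0,0,0,0,0,0,-0.2,0,0,0,0,0,0,-0.2,0,0,-10,0,0,0,-0.2,0,0,-30,0,0,0,-0.2,0,0,-30,0,0,0,-0.2,0,0,0,0,0,0])

```text
t: 48.95
position: [552.4, 74.5, 153.8]
orientation: [-3.138, -0.1, -0.008]
contact_force: [-0.8, -0.3, 1.1]
width: 34.0
```

```bash
python3 -c "
from h import *
snap('side','s25',(205,110,315,215),7)
a=np.radians(3.8);X=np.array([np.cos(a),np.sin(a)]);f=np.array([570.,-132.6])
p=f-145*X;print(p)
go(*p,140,a)"
```

```text
[ 425.3187871  -142.20971556]
pos [551.4  74.2 152.2] F [-0.4 -0.  -0.5] w 34.0 t 49.0 q6 1.15
tool d (cur axes) [-139.6  208.    11.6]  rot [-3.000e-03 -1.000e-03  1.568e+00]  d in target axes [207.6 140.2  12.2] world [-126.1 -216.4  -12.2]
```

View pics/s25.png

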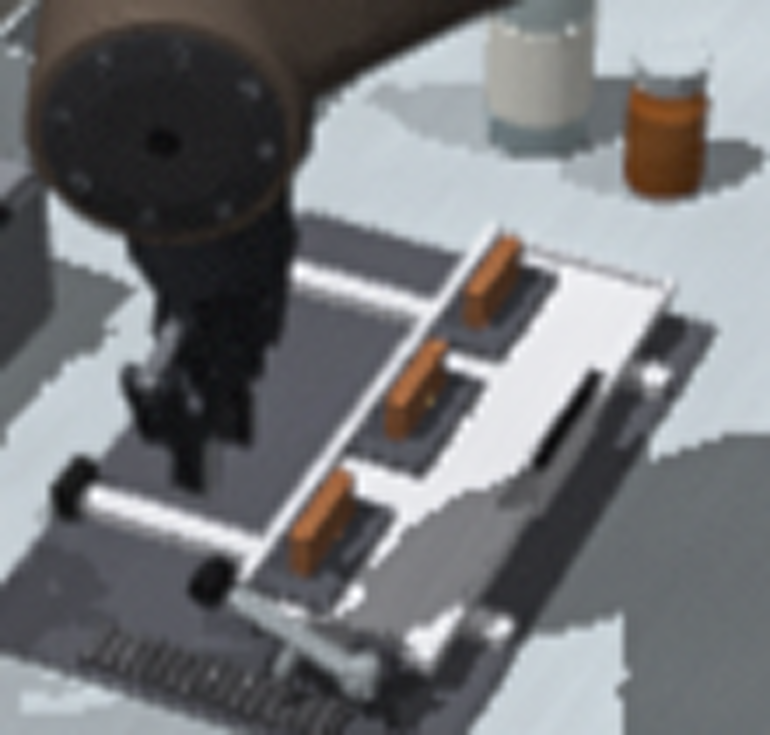

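Emit:
drive_tool(plan=[-1,-34,52,0,0,0,0,-1,-34,52,0,0,0,0,-1,-34,52,0,0,0,0,-1,-34,52,0,0,0,0,-1,0,0,40,0,0,0,-1,0,0,40,0,0,0,-1,0,0,25,0,0,0,-1,0,0,0,0,0,0])

```text
t: 50.0
position: [426.1, -142.5, 43.7]
orientation: [3.14, 0.099, -0.008]
contact_force: [-0.1, -0.4, 0.4]
width: 0.1
```

```bash
python3 -c "
from h import *
snap('side','s26',(205,110,315,215),7)
a=np.radians(3.8);X=np.array([np.cos(a),np.sin(a)]);f=np.array([570.,-132.6])
p=f-125*X;print(p)
go(*p,44,a+np.pi/2)"
```

```text
[ 445.27481646 -140.88423755]
pos [ 427.3 -142.4   45. ] F [-0.3 -0.2  1.1] w 0.1 t 50.05 q6 1.52
tool d (cur axes) [18.  -0.4  0.9]  rot [ 0.     0.003 -0.003]  d in target axes [18.  -0.3  1. ] world [17.9  1.5 -1. ]
```

View pics/s26.png

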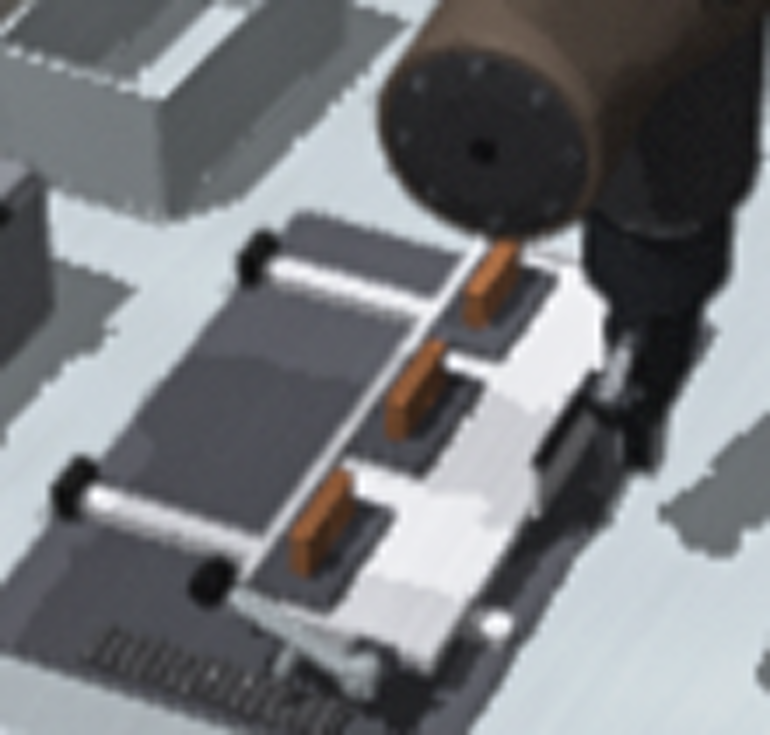

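Emit:
drive_tool(plan=[-1,6,0,0,0,0,0,-1,5,0,0,0,0,0,-1,3,0,0,0,0,0,-1,2,0,0,0,0,0,-1,2,0,0,0,0,0,-1,2,0,0,0,0,0,-1,2,0,0,0,0,0,-1,2,0,0,0,0,0])

```text
t: 51.05
position: [452.1, -140.7, 45.4]
orientation: [3.14, 0.099, -0.0]
contact_force: [1.2, -0.0, 0.0]
width: 0.3
```

Emit:
drive_tool(plan=[-1,2,0,0,0,0,0,-1,2,0,0,0,0,0,-1,2,0,0,0,0,0,-1,3,0,0,0,0,0,-1,3,0,0,0,0,0,-1,3,0,0,0,0,0,-1,3,0,0,0,0,0,-1,3,0,0,0,0,0])

```text
t: 52.05
position: [471.3, -139.4, 45.1]
orientation: [-3.14, -0.099, 0.005]
contact_force: [-5.8, 0.5, 4.5]
width: -0.0
```

```bash
python3 -c "
from h import *
snap('side','s27',(205,110,315,215),7)
a=np.radians(3.8);X=np.array([np.cos(a),np.sin(a)]);f=np.array([570.,-132.6])
go(560,-133,44,a+np.pi/2)"
```

```text
pos [ 471.8 -139.4   45.1] F [-3.9  1.5  1.3] w -0.2 t 52.1 q6 1.52
tool d (cur axes) [88.4 -0.9  0.9]  rot [-0.     0.003 -0.003]  d in target axes [88.4 -0.6  1.1] world [88.2  6.4 -1.1]
```

View pics/s27.png

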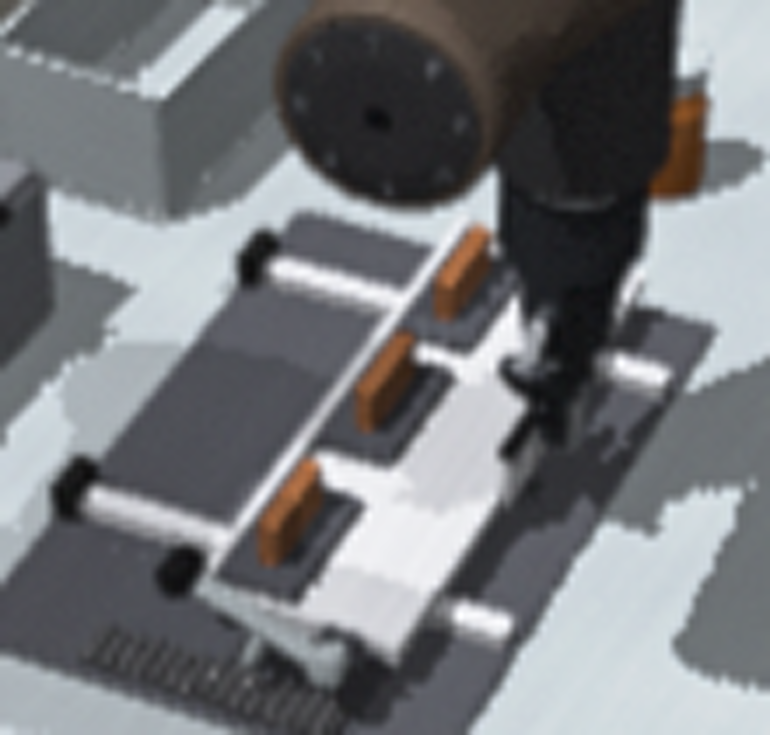

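Emit:
drive_tool(plan=[-1,3,0,0,0,0,0,-1,4,0,0,0,0,0,-1,4,0,0,0,0,0,-1,4,0,0,0,0,0,-1,4,0,0,0,0,0,-1,4,0,0,0,0,0,-1,4,0,0,0,0,0,-1,4,0,0,0,0,0])

```text
t: 53.1
position: [502.4, -137.4, 45.0]
orientation: [-3.14, -0.098, 0.004]
contact_force: [-5.0, 2.7, 2.7]
width: 0.1
```

Emit:
drive_tool(plan=[-1,4,0,0,0,0,0,-1,4,0,0,0,0,0,-1,4,0,0,0,0,0,-1,4,0,0,0,0,0,-1,4,0,0,0,0,0,-1,3,0,0,0,0,0,-1,3,0,0,0,0,0,-1,3,0,0,0,0,0])

```text
t: 54.1
position: [531.4, -135.5, 45.0]
orientation: [-3.14, -0.098, 0.004]
contact_force: [-3.7, 3.2, 2.9]
width: -0.2
```

```bash
python3 -c "
from h import *
snap('side','s28',(205,110,315,215),7)
a=np.radians(3.8)
go(560,-133,44,a+np.pi/2)"
```

```text
pos [ 531.9 -135.4   45. ] F [-4.4  2.3  2.5] w 0.3 t 54.15 q6 1.53
tool d (cur axes) [28.2 -0.6  1. ]  rot [-0.     0.002 -0.003]  d in target axes [28.2 -0.6  1. ] world [28.1  2.4 -1. ]
```

View pics/s28.png

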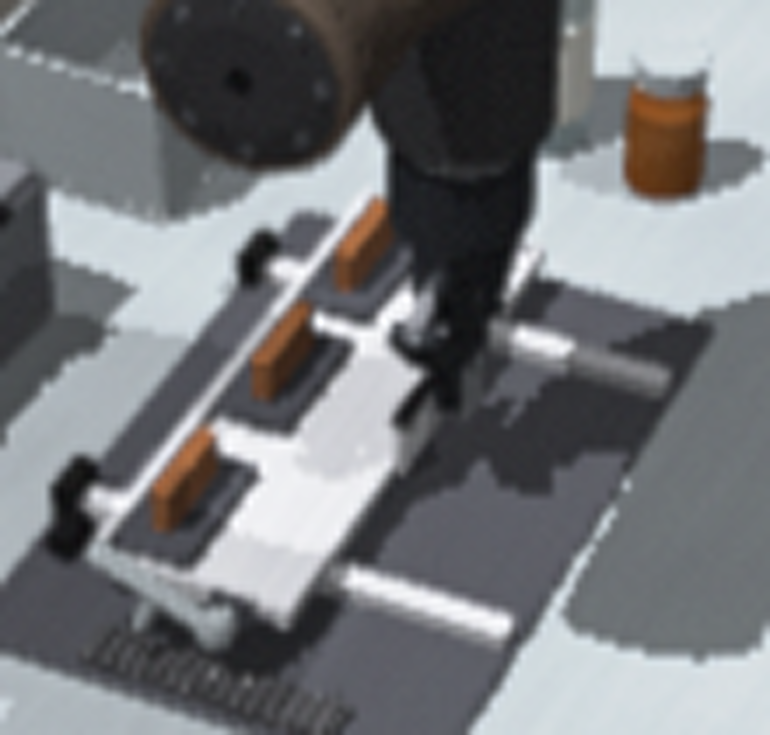

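Emit:
drive_tool(plan=[-1,3,0,0,0,0,0,-1,3,0,0,0,0,0,-1,2,0,0,0,0,0,-1,2,0,0,0,0,0,-1,2,0,0,0,0,0,-1,2,0,0,0,0,0,-1,2,0,0,0,0,0,-1,2,0,0,0,0,0])

```text
t: 55.15
position: [549.5, -134.3, 45.0]
orientation: [-3.14, -0.099, 0.004]
contact_force: [-5.1, 2.4, 2.8]
width: -0.2
```

Emit:
drive_tool(plan=[-1,2,0,0,0,0,0,-1,2,0,0,0,0,0,-1,2,0,0,0,0,0,-1,1,0,0,0,0,0])

```text
t: 55.65
position: [556.5, -133.8, 45.0]
orientation: [-3.14, -0.099, 0.004]
contact_force: [-5.4, 2.9, 2.3]
width: -0.1
```

Emit:
drive_tool(plan=[-1,1,0,0,0,0,0,-1,1,0,0,0,0,0,-1,1,0,0,0,0,0,-1,1,0,0,0,0,0])

```text
t: 56.15
position: [559.0, -133.7, 44.9]
orientation: [-3.14, -0.098, 0.008]
contact_force: [-11.3, 3.3, 7.4]
width: -0.1
```

Emit:
drive_tool(plan=[-1,1,0,0,0,0,0,-1,1,0,0,0,0,0,-1,1,0,0,0,0,0])

```text
t: 56.52
position: [559.0, -133.9, 44.6]
orientation: [-3.14, -0.097, 0.016]
contact_force: [-20.1, 3.7, 16.3]
width: 0.3
```

Emit:
drive_tool(plan=[-1,-3,0,0,0,0,0,-1,-8,0,0,0,0,0,-1,-8,0,-20,0,0,0,-1,0,0,-50,0,0,0,-1,0,0,-50,0,0,0,-1,0,0,0,0,0,0])

```text
t: 57.28
position: [549.1, -134.8, 170.3]
orientation: [3.139, 0.101, 0.016]
contact_force: [0.0, -0.1, -1.2]
width: -0.0
```

```bash
python3 -c "
from h import *
snap('side','s29',(195,110,305,215),7);snap('top','t29',(230,130,360,210),6)
a=np.radians(3.8)
go(655,80,130,a+np.pi/2)"
```

```text
pos [ 546.4 -134.6  166.2] F [ 0.3 -0.9  0.1] w -0.5 t 57.38 q6 1.53
tool d (cur axes) [ 121.9 -207.4   36.6]  rot [-0.    -0.003 -0.003]  d in target axes [ 122.6 -207.    36.2] world [108.6 214.6 -36.2]
```

View pics/s29.png

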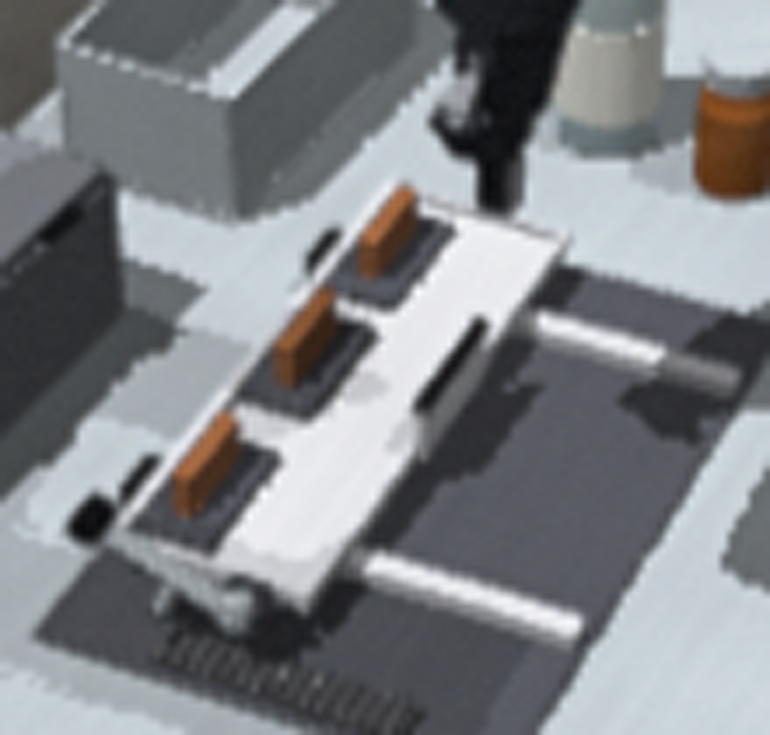

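View pics/t29.png

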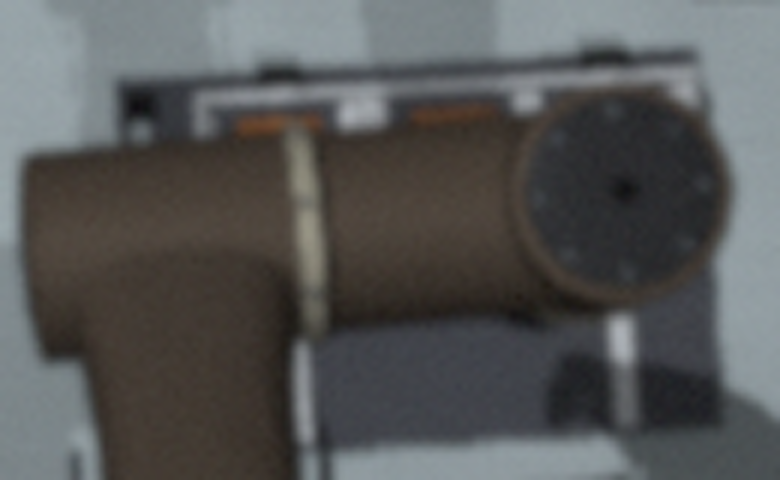

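```bash
python3 -c "
from h import *
print(tri((208.1,184),(253,147.5)),ray('side',(208.1,184),[85.]),ray('top',(253,147.5),[85.]))
a=np.radians(3.8)
go(662,82,130,a+np.pi/2)"
```

```text
[659.23413788  82.18964051  79.72463557] [[656.21457218  87.20489112  85.        ]] [[657.97991488  81.87304255  85.        ]]
pos [ 546.4 -134.6  166.2] F [ 0.3 -0.9  0.1] w -0.5 t 57.38 q6 1.53
tool d (cur axes) [ 129.  -208.9   36.6]  rot [-0.    -0.003 -0.003]  d in target axes [ 129.7 -208.5   36.2] world [115.6 216.6 -36.2]
```

Emit:
drive_tool(plan=[-1,32,-52,0,0,0,0,-1,32,-52,0,0,0,0,-1,32,-52,0,0,0,0,-1,31,-53,10,0,0,0,-1,0,0,20,0,0,0,-1,0,0,15,0,0,0,-1,0,0,0,0,0,0])

```text
t: 58.25
position: [658.0, 80.9, 118.2]
orientation: [3.139, 0.098, -0.006]
contact_force: [0.6, -0.3, 0.3]
width: -0.1
```

```bash
python3 -c "
from h import *
snap('side','s30',(175,140,265,215),8)
a=np.radians(3.8)
go(660,82.3,97,a+np.pi/2)"
```

```text
pos [658.9  80.9 119.7] F [-0.1 -0.5  0. ] w 0.0 t 58.3 q6 1.22
tool d (cur axes) [ 1.3 -1.3 22.7]  rot [ 0.001  0.002 -0.004]  d in target axes [ 1.2 -1.3 22.7] world [  1.1   1.4 -22.7]
```

View pics/s30.png

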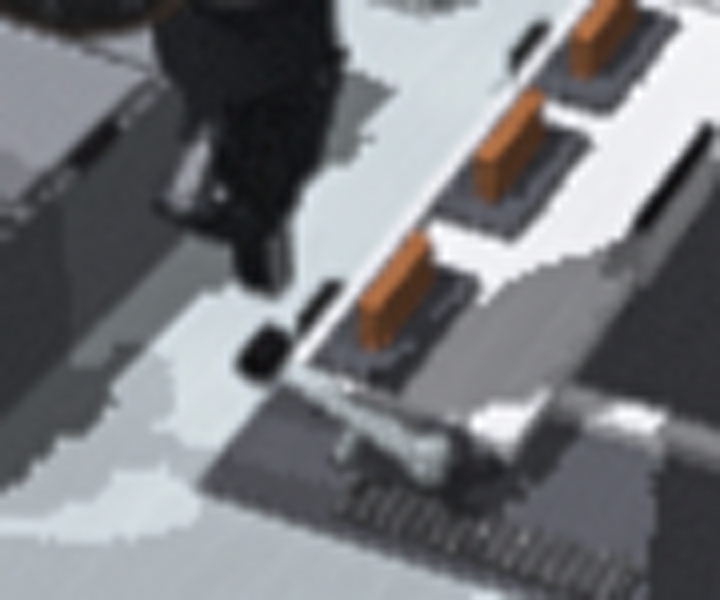

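Emit:
drive_tool(plan=[-1,1,-1,12,0,0,0,-1,0,0,12,0,0,0,-1,3,0,6,0,0,0,-1,2,0,6,0,0,0,-1,2,0,6,0,0,0,-1,1,0,6,0,0,0,-1,1,0,6,0,0,0,-1,0,0,4,0,0,0])

```text
t: 59.3
position: [669.8, 83.8, 62.3]
orientation: [-3.14, -0.099, -0.001]
contact_force: [2.2, -0.7, 3.0]
width: -0.3
```

Emit:
drive_tool(plan=[-1,0,0,3,0,0,0,-1,0,0,3,0,0,0,-1,0,0,1,0,0,0,-1,0,0,0,0,0,0])

```text
t: 59.8
position: [669.3, 83.6, 55.6]
orientation: [-3.14, -0.099, -0.0]
contact_force: [1.3, 1.5, 2.6]
width: -0.1
```

Emit:
drive_tool(plan=[-1,0,0,1,0,0,0,-1,0,0,1,0,0,0,-1,0,0,0,0,0,0])

```text
t: 60.18
position: [669.6, 83.6, 54.7]
orientation: [-3.14, -0.1, -0.002]
contact_force: [-1.3, 1.2, 10.3]
width: 0.1
```

Emit:
drive_tool(plan=[-1,0,0,1,0,0,0,-1,0,0,0.5,0,0,0,-1,0,0,0,0,0,0])

```text
t: 60.55
position: [669.7, 83.6, 54.2]
orientation: [-3.14, -0.1, -0.003]
contact_force: [-3.7, 0.9, 15.8]
width: -0.5
```

Emit:
drive_tool(plan=[-1,0,0,-5,0,0,0,-1,0,0,-20,0,0,0,-1,0,0,-50,0,0,0,-1,-40,30,-40,0,0,0,-1,-50,30,-20,0,0,0,-1,-50,30,0,0,0,0,-1,-50,30,0,0,0,0,-1,0,0,0,0,0,0])

```text
t: 61.55
position: [483.9, -49.4, 185.8]
orientation: [-3.14, -0.096, 0.003]
contact_force: [0.7, -0.5, 1.0]
width: -0.2
```

```bash
python3 -c "
from h import *
snap('side','s31',(195,120,285,205),8)
a=np.radians(3.8)
go(430,-300,190,a+np.pi/2)"
```

```text
pos [486.1 -48.5 186.1] F [0.  1.4 0.6] w 0.1 t 61.6 q6 1.33
tool d (cur axes) [-71.5 247.5  -4. ]  rot [-0.     0.001 -0.005]  d in target axes [-72.7 247.2  -3.9] world [ -56.1 -251.5    3.9]
```

View pics/s31.png

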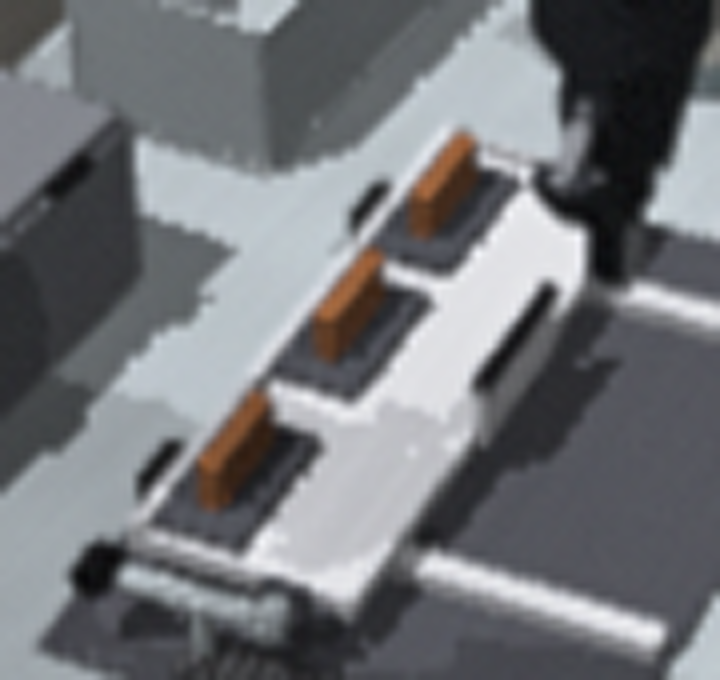

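Side crop: the lever is level, with its knob at (207,191), and the tray is home. All three presses look flush. I'll check that with light pushes on the locked tray.

Emit:
drive_tool(plan=[-1,28,48,0,0,0,0,-1,28,48,10,0,0,0,-1,28,48,20,0,0,0,-1,28,48,30,0,0,0,-1,0,0,30,0,0,0,-1,0,0,30,0,0,0,-1,0,0,0,0,0,0])

```text
t: 62.48
position: [610.0, -231.2, 62.6]
orientation: [-3.139, -0.099, 0.011]
contact_force: [0.1, -1.3, -0.0]
width: -0.1
```

```bash
python3 -c "
from h import *
snap('side','s32',(205,100,295,175),8)
a=np.radians(3.8)
go(615,-232,35,a+np.pi/2)"
```

```text
pos [ 611.4 -231.4   64.8] F [-0.2  0.   1.4] w 0.0 t 62.52 q6 1.7
tool d (cur axes) [ 3.7  0.9 29.8]  rot [-0.     0.004 -0.003]  d in target axes [ 3.6  0.9 29.8] world [  3.6  -0.6 -29.8]
```

View pics/s32.png

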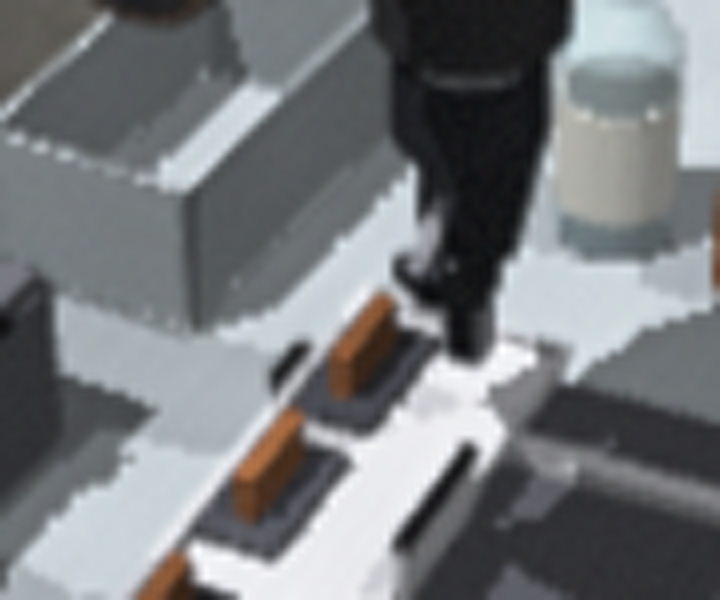

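```bash
python3 -c "
from h import *
print(ray('side',[(282.5,131),(300,137)],[0.,0.]))"
```

```text
[[ 620.58563173 -425.72539301    0.        ]
 [ 538.25118701 -422.78722803    0.        ]]
```

Bottle and jar are at y of about -420, well clear.

Emit:
drive_tool(plan=[-1,2,1,15,0,0,0,-1,0,0,12,0,0,0,-1,0,0,2.5,0,0,0,-1,0,0,0,0,0,0])

```text
t: 63.02
position: [613.8, -232.4, 36.9]
orientation: [3.14, 0.1, -0.0]
contact_force: [0.2, 0.3, 0.3]
width: 0.3
```

Emit:
drive_tool(plan=[-1,3,0,0,0,0,0,-1,3,0,0,0,0,0,-1,2,0,0,0,0,0,-1,2,0,0,0,0,0,-1,0,0,0,0,0,0])

```text
t: 63.65
position: [623.9, -231.8, 36.8]
orientation: [-3.14, -0.099, -0.0]
contact_force: [-0.1, 0.0, 0.0]
width: -0.3
```

Emit:
drive_tool(plan=[-1,1,0,0,0,0,0,-1,1,0,0,0,0,0,-1,0,0,0,0,0,0])

```text
t: 64.03
position: [625.8, -231.7, 36.8]
orientation: [-3.14, -0.099, -0.0]
contact_force: [-0.5, -0.5, -0.5]
width: 0.1
```

Emit:
drive_tool(plan=[-1,1,0,1.5,0,0,0,-1,1,0,0,0,0,0,-1,1,0,0,0,0,0,-1,0,0,0,0,0,0])

```text
t: 64.53
position: [628.9, -231.5, 35.3]
orientation: [-3.14, -0.099, -0.0]
contact_force: [-0.7, 0.2, -0.5]
width: -0.2
```

Emit:
drive_tool(plan=[-1,1,0,0,0,0,0,-1,1,0,0,0,0,0,-1,0,0,0,0,0,0])

```text
t: 64.9
position: [630.9, -231.4, 35.3]
orientation: [3.14, 0.099, 0.0]
contact_force: [-0.5, 0.3, -0.3]
width: 0.2
```

Emit:
drive_tool(plan=[-1,1,0,0,0,0,0,-1,0,0,0,0,0,0])

```text
t: 65.15
position: [631.8, -231.3, 35.3]
orientation: [3.14, 0.099, 0.0]
contact_force: [0.1, 0.8, -0.3]
width: -0.0
```

Emit:
drive_tool(plan=[-1,0.7,0,0,0,0,0,-1,0,0,0,0,0,0])

```text
t: 65.4
position: [632.5, -231.2, 35.3]
orientation: [-3.14, -0.099, -0.0]
contact_force: [0.3, 0.4, -0.0]
width: 0.1
```

Emit:
drive_tool(plan=[-1,0.7,0,0,0,0,0,-1,0,0,0,0,0,0])

```text
t: 65.65
position: [632.9, -231.2, 35.2]
orientation: [-3.14, -0.099, 0.001]
contact_force: [-0.9, 0.3, 1.2]
width: 0.0
```

Emit:
drive_tool(plan=[-1,0.7,0,0,0,0,0,-1,0,0,0,0,0,0])

```text
t: 65.9
position: [633.1, -231.2, 35.1]
orientation: [-3.14, -0.099, 0.002]
contact_force: [-3.3, -0.1, 1.8]
width: 0.0
```

Emit:
drive_tool(plan=[-1,0.7,0,0,0,0,0,-1,0,0,0,0,0,0])

```text
t: 66.15
position: [633.3, -231.2, 35.1]
orientation: [-3.14, -0.099, 0.004]
contact_force: [-6.3, 1.0, 2.2]
width: 0.1
```

Emit:
drive_tool(plan=[-1,0.7,0,0,0,0,0,-1,0,0,0,0,0,0])

```text
t: 66.4
position: [633.2, -231.2, 34.8]
orientation: [-3.14, -0.098, 0.006]
contact_force: [-7.0, -0.8, 3.4]
width: 0.0
```

Emit:
drive_tool(plan=[-1,-4,0,0,0,0,0,-1,-6,0,-10,0,0,0,-1,0,-35,0,0,0,0,-1,0,-35,0,0,0,0,-1,0,-35,0,0,0,0,-1,0,0,10,0,0,0,-1,0,0,0,0,0,0,-1,4,0,0,0,0,0])

```text
t: 67.4
position: [622.8, -127.5, 35.5]
orientation: [3.14, 0.098, 0.0]
contact_force: [-0.8, 0.1, 0.3]
width: 0.5
```

Emit:
drive_tool(plan=[-1,2,0,0,0,0,0,-1,1,0,0,0,0,0,-1,1,0,0,0,0,0,-1,0,0,0,0,0,0])

```text
t: 67.9
position: [626.0, -126.8, 35.2]
orientation: [3.14, 0.099, -0.002]
contact_force: [-1.9, -1.9, 1.5]
width: 0.1
```

Emit:
drive_tool(plan=[-1,1,0,0,0,0,0,-1,0,0,0,0,0,0])

```text
t: 68.15
position: [626.2, -126.8, 35.1]
orientation: [3.14, 0.099, -0.004]
contact_force: [-5.6, -3.1, 3.0]
width: -0.1
```

Emit:
drive_tool(plan=[-1,0.5,0,0,0,0,0,-1,-4,0,0,0,0,0,-1,-7,0,-10,0,0,0,-1,0,-35,0,0,0,0,-1,0,-35,0,0,0,0,-1,0,-35,0,0,0,0,-1,0,0,10,0,0,0,-1,0,0,0,0,0,0])

```text
t: 69.15
position: [610.1, -22.1, 35.0]
orientation: [-3.14, -0.1, 0.001]
contact_force: [0.2, 0.0, 1.2]
width: -0.2
```

Emit:
drive_tool(plan=[-1,4,0,0,0,0,0,-1,3,0,0,0,0,0,-1,1,0,0,0,0,0,-1,1,0,0,0,0,0,-1,0,0,0,0,0,0])

```text
t: 69.78
position: [619.0, -22.1, 35.2]
orientation: [3.14, 0.099, -0.002]
contact_force: [-2.2, -1.9, 1.6]
width: -0.2
```

Emit:
drive_tool(plan=[-1,1,0,0,0,0,0,-1,0,0,0,0,0,0])

```text
t: 70.03
position: [619.2, -22.1, 35.2]
orientation: [3.14, 0.099, -0.004]
contact_force: [-4.9, -1.6, 4.2]
width: 0.3
```

All three stop firmly on one line at x = 633.2, 626.2 and 619.2, so they are flush. Backing off.

Emit:
drive_tool(plan=[-1,-5,0,0,0,0,0,-1,-7,0,-10,0,0,0,-1,0,0,-50,0,0,0,-1,0,0,-60,0,0,0,-1,-50,30,-30,0,0,0,-1,-50,35,0,0,0,0,-1,-50,35,0,0,0,0,-1,-20,60,0,0,0,0])

```text
t: 71.03
position: [449.4, -190.6, 185.5]
orientation: [-3.14, -0.103, -0.005]
contact_force: [1.7, -0.2, 1.2]
width: 0.2
```

Emit:
drive_tool(plan=[-1,0,60,0,0,0,0,-1,0,60,0,0,0,0,-1,0,60,0,0,0,0,-1,0,60,0,0,0,0,-1,0,60,0,0,0,0,-1,0,0,0,0,0,0,-1,0,0,0,0,0,0])

```text
t: 71.9
position: [470.1, -489.8, 183.9]
orientation: [-3.14, -0.098, -0.0]
contact_force: [0.0, 1.1, 0.2]
width: -0.2
```

```bash
python3 -c "
from h import *
p,_=snap('side','s33'); snap('top','t33',(230,125,360,215),6)
cv2.imwrite('pics/s33c.png',cv2.resize(p[115:215,190:290,::-1],None,fx=6,fy=6,interpolation=cv2.INTER_CUBIC))
go(430,-300,190,1.6)"
```

```text
pos [ 470.5 -489.   184.6] F [ 0.6  0.3 -0.7] w 0.2 t 72.0 q6 2.15
tool d (cur axes) [ -28.3 -191.2   -5.5]  rot [ 0.    -0.001  0.035]  d in target axes [ -35.  -190.1   -5.4] world [-40.5 189.    5.4]
```

View pics/s33c.png

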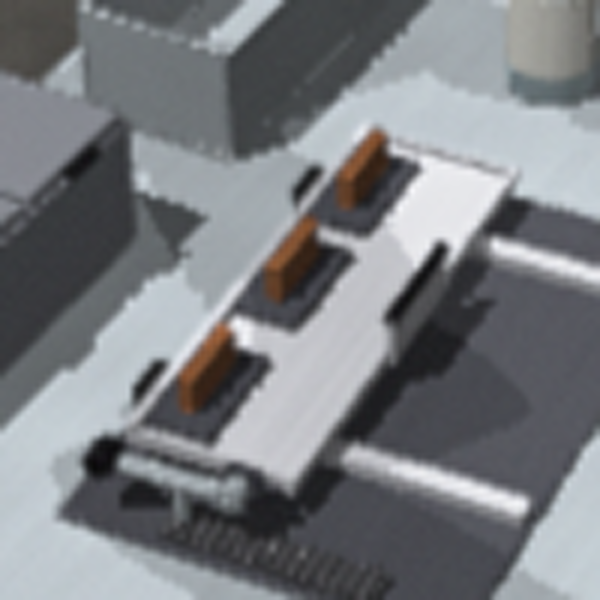

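View pics/t33.png

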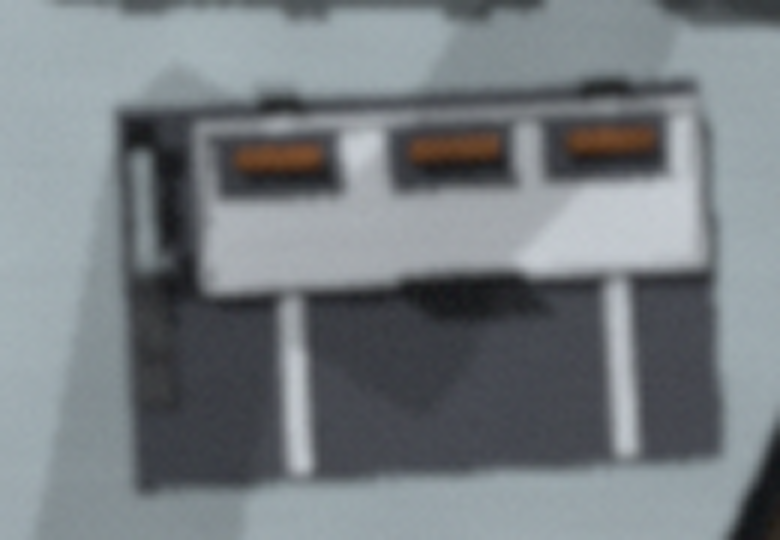

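View pics/s33.png

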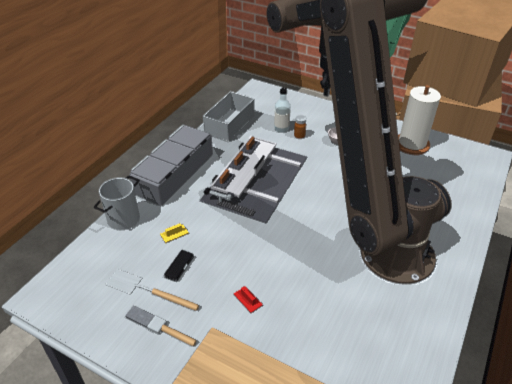

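The tray is home with three presses in line along the fence, the lever is level, and the bystanders haven't moved. Handing in.

```bash
python3 -c "
from station import *
print(hand_in())"
```

```text
the job is handed in; nothing more can be done
None
```

I did the job in the order asked and handed it in at about 72 s:
- Locked the tray while it was still pulled out.
- Stood all three presses on it, plate down, and pushed each against the fence.
- Flicked the lever up, rolled the tray to its end stop (about 20 N), and pushed the lever down again with about 16 N.

**Last checks:**
- **Presses flush:** After the tray was locked at home, I pushed each press lightly. They stopped firmly at x = 633.2, 626.2 and 619.2 mm, in line with the fence's slant. The 5–7 N pushes moved the presses no more than a fraction of a millimetre.
- **Lever and tray:** The last pictures show the lever level and the tray home. The knob stopped about 1 mm higher than at the first locking. That is less than the roughly 4 mm I'd expect if the foot were on a ridge, but I couldn't read the joint angle directly.
- **Bystanders:** The yellow and red look-alikes, the probe case and the other things look to be where they were.

No check failed. The tray's slant measured 3.4° from the camera and 3.8° from the push contacts. I used 3.8° for moves after the presses were in place.

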